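# Load the shaker block and offer up its cover plate

### The arm

A 7-joint arm with a two-finger parallel gripper is mounted at the origin on a cart in front of the work surface, level with it; the furniture and walls round the work are solid. World frame = base frame: x ahead of the robot, y to its left, z up, the work surface at z = 0. Lengths are in m, angles in rad, forces in N, time in s.
With the tool pointing down it reaches from about 0.4 to 0.85 m from the base axis. Payload 4.5 kg.
Tool frame: the origin (TCP) lies on the centre line of the jaws, within the pads' length; the fingertips stand 17 mm ahead of it and the grasp point (between the pads) lies 2 mm behind it (robot.finger_overhang is the z of the fingertips in the tool frame, in m); z points along the fingers, y is the direction in which the jaws open and shut (so a half turn about z gives the same grasp; the last joint's range is limited). The gripper opens to 88 mm and grips with 3 to 60 N. Pads are 18 mm wide; open, the fingers measure 123 mm over their backs; the gripper's body (75 mm by 187 mm) begins 45 mm behind the grasp point.
Start: joints at [1.189, 0.689, -0.195, 1.565, 0.157, 0.902, -0.215], TCP at [0.252, -0.572, 0.256] pointing down, gripper open.
Joint ranges: [-3.01, 3.01], [-0.46, 2.08], [-1.47, 1.51], [0.13, 2.56], [-1, 4.14], [0.04, 2.09], [-2.66, 2.66]. Speed limits (rad/s): [2.57, 2.57, 3.14, 3.14, 3.14, 3.14, 3.14].

### API

Orientations are given as a unit quaternion [x, y, z, w].
In Python, from workcell import robot, cams gives the robot as it stands. The module is installed in compiled form; this text tells all that it offers.
- The arm moves only by the tool arm_command, never from a script. Its argument "motion" is a list of rows, each a list of 7 numbers: the shift along the tool's x, y, z in m, then the turn, a rotation vector about the tool's x, y, z in rad, then the finger opening in m, from 0 to 0.0881. A call has 1 to 5 rows; each row is the pose to reach, as a shift and turn from the pose commanded when the call began, along the tool's axes at that moment; what a row does not reach only later rows make up. A row lasts 1/12 s, in which the tool goes at most 41.7 mm and 7.16 degrees, less where a joint would pass 70% of its speed; a pose out of reach is approached as far as the arm can. A call with a gripper value outside its range is refused whole. The fingers move at their own pace and stop on an object; "force" is the grip in N (left out, the last holds). Time passes only in rows, so rows that repeat a pose let the fingers close. It gives the time, the measured TCP pose, the force and the opening at its end, in the units of the state.
- robot.state(): the state, without advancing time (a new reading comes with each control period).
- cams.grab_frame(name): name is "side" or "top" or "wrist"; returns a dict with "color" (400x640x3 uint8, red, green, blue), "fov_y" (degrees; the focal length in pixels is half the picture's height over the tangent of half this angle, whatever the lens; pixels are square), "cx", "cy" (the principal point, pixels), "k1" (the pictures are not rectified: a ray, as slopes to the right and down, at radius r is drawn at 1 + k1 r^2 times it, then the intrinsics apply), "pose" (4x4, takes a point from camera to world coordinates); the wrist camera has in their place "T_tool_cam" (4x4, takes a point from camera to tool coordinates, whose origin is the TCP and whose axes are the flange's). Camera axes: x right, y up, looking along -z (the intrinsics and any distortion apply to the point x, -y, -z); pixel columns grow to the right and rows downward; lengths in m; the calibration is good to about 2 mm. A picture is of the moment at which its call begins: read the wrist's pose just before it. There is no depth.
- robot.sign_off(): hands the job in, once; it reports no verdict.
Trained networks look in a picture, given as the dict that the camera call returned (one of the last four; its "shot" number tells which), for a name from the list of things; names that differ only in an ending like _2 or _b are one class to them, and where a whole thing is asked for, a point or a joint stands for the part that bears it (a point fixed in the world has none). Each returns a list of dicts, best first, with "conf" (0 to 1); they miss things now and then, are a little off and sometimes report something else, mostly with a low value. They report only what shows in the picture. A call takes as long as a camera call. They do not tell look-alikes from the thing itself.
- cams.masks_of(query, picture): "region" (400x640 bool, what is visible of it).
- cams.landmark_of(query, picture): "position" ([x, y, z] in m, in world coordinates, good to about 4 mm: a listed point, or the origin of a listed thing).
The state is a dict: "clock": time; "joints": joint angles; "joint_vel": joint speeds; "joint_torque": joint torques, N m; "tool_pos": TCP position; "orientation": TCP orientation; "wrist_force": force on the tool from outside, world axes, zero at the start; "ft_torque": the same for the moment, N m; "opening": finger opening in m.
Only numpy, scipy, OpenCV 4.12 (cv2) and the standard library are available. Lean on these libraries where they do the work, as an engineer would, in place of code of your own. Each camera call takes 0.05 s, during which the arm holds its last target.

### The job

Take the orange-capped vial out of the green stand and set it fully down in the empty middle well of the aluminium block, and let go of it. Then pick up the blue cover plate by its black handle and hold it level, hovering about a centimetre above the block's four brass posts without touching them, with each corner hole centred over a post's threaded hole (either way round) so that a colleague can drive the screws. Finish while still holding the plate there, and leave the white-capped vials and the other things on the bench where they are.

Things in the scene. Friction and masses are not known exactly. Their poses are not given: they have to be found in the camera images.
- vial_center (a point): Centre of the loose vial with the orange cap: amber body 18 mm in diameter, cap 20 mm in diameter and 16 mm high, 62 mm tall in all, 30 g. The point is on its axis, 31 mm above its underside; z points to the cap, whose middle is 23 mm above it: grip it there. It starts upright in a well of the green stand. Fully down in the block this point is 1 mm above the block's top face.
- stand: Fixed green plastic stand, 80 (its x) by 44 (y) by 30 mm high; origin at the centre of its underside. Two wells, 20 mm in diameter and 22 mm deep, at x = -18 and +18 mm; the orange-capped vial starts in the one at -18, standing 40 mm out; the other is empty.
- block: Fixed aluminium block, 80 (its x) by 140 (y) by 45 mm high on a black 92x152x6 mm foot; origin at the centre of its underside, z up. Three wells in a row at y = -34, 0, +34 mm; white-capped vials like the orange one stand in the outer two, 32 mm out. Four brass posts, 13 mm in diameter, at x = +-30, y = +-60 mm reach 85 mm above the worktop.
- empty_well (a point): Centre of the mouth of the empty middle well, on the block's top face, 45 mm above the worktop; well 20 mm in diameter with a 2 mm bevel, floor 30 mm below this point.
- cover: Blue cover plate, loose, 84 mm (its x) by 146 mm (its y) by 5 mm, 0.22 kg give or take; origin at the centre of its underside, z up. It starts lying flat on the worktop. Four 14 mm through holes at x = +-30, y = +-60 mm match the block's posts. Half a turn makes no difference.
- cover_grip (a point): Centre of the black handle bar of the cover plate, 35 mm above the plate's underside (30 mm above its top face), axes as the plate. The bar runs along the plate's x axis: 64 mm long, 14 mm wide (y), 16 mm high, carried by two 10 mm posts 52 mm apart, so it is gripped at its middle across y with 22 mm of free height beneath it.
- thread0 (a point): Centre of the top of the brass post at x, y = +30, +60 mm on the block, where its 6 mm threaded hole (dark spot) opens, 85 mm above the worktop.
- cover_hole0 (a point): Centre of the 14 mm hole at x, y = +30, +60 mm in the cover plate, level with the plate's underside.
- thread2 (a point): Centre of the top of the brass post at x, y = -30, -60 mm on the block, where its 6 mm threaded hole (dark spot) opens, 85 mm above the worktop.
- cover_hole2 (a point): Centre of the 14 mm hole at x, y = -30, -60 mm in the cover plate, level with the plate's underside.
- vial_b_center (a point): Centre (31 mm above the underside) of the white-capped vial in the block's well at y = -34 mm; leave it alone.
- vial_c_center (a point): Centre (31 mm above the underside) of the white-capped vial in the block's well at y = +34 mm; leave it alone.
- vial: The orange-capped vial itself, origin at the centre of its underside.
- bottle_small: Bystander: a small white-bodied bottle with a red screw cap, 45 mm wide, 90 mm tall; origin at the centre of its underside. Leave it alone.
- timer: Bystander: a white bench timer 52x66x16 mm lying flat; origin at the centre of its underside. Leave it alone.
Mind the look-alikes: they are no part of the job. What is shaped like the vial but pink or turquoise is not meant.

How it is judged:
On the way, in this order (a step that is already met when the one before it is completed fails the run):
1. the orange-capped vial stands fully down in the empty well of the block, let go (horizontal distance between vial_center and empty_well below 0.004 m and z of vial_center in the frame of block between 0.04 and 0.05 m and angle between vial_center's own z axis and vertical below 0.15 rad and contact force between vial and the fingers below 0.05 N), for 0.2 s.
2. the cover plate is held level, 3 to 25 mm above the posts, its holes over the threaded holes (((horizontal distance between cover_hole0 and thread0 below 0.004 m and horizontal distance between cover_hole2 and thread2 below 0.004 m) or (horizontal distance between cover_hole0 and thread2 below 0.004 m and horizontal distance between cover_hole2 and thread0 below 0.004 m)) and z of cover_hole0 in the frame of block between 0.088 and 0.11 m and z of cover_hole2 in the frame of block between 0.088 and 0.11 m and angle between cover_grip's own z axis and vertical below 0.08 rad and contact force between cover and the fingers above 1 N and contact force between cover and block below 0.1 N and contact force between cover and vial below 0.1 N and linear speed of cover below 0.03 m/s), for 0.3 s.
At the end, for the whole second after the job is handed in: Vial upright in the middle well within 4 mm of its axis and of fully down, untouched; plate held still in the fingers, within 0.08 rad of level, 3 to 25 mm above the posts, touching neither block nor vial, holes within 4 mm of the threaded holes (either way round) (all of step 1 and all of step 2 and contact force between vial and the arm below 0.05 N); the arm keeps its last pose, push and grip.
It fails at once if a white-capped vial is lifted or tipped (distance of any of vial_b_center, vial_c_center from where it was at the start of the episode above 0.012 m).
It fails at once if the small bottle or the timer is moved out of its place (distance of any of bottle_small, timer from where it was at the start of the episode above 0.03 m).
It also fails if it takes over 67 s, if anything falls off the work surface, if the arm or the gripper's body presses on something with over 40 N, if the wrist force passes 120 N, or if a joint passes its speed limit or range.

## Working session

There is one attempt and no reset: what is moved stays moved. The work goes in short steps, Python scripts to look and compute and a tool call to move; the robot and the scene stay as the last step left them, time stands still between calls to the robot, and variables do not carry over. Pictures are saved under pics/ and viewed, and the job is handed in when it is done.

Besides the shell and the picture viewer there is one more tool, called after "Call:" in YAML: its name, and indented under it one key for each argument. arm_command: Moves the arm, as the interface text tells. Its arguments: {"type":"object","properties":{"motion":{"type":"array","items":{"type":"array","items":{"type":"number"}}},"force":{"type":"number"}},"required":["motion"]}

```bash
mkdir -p pics; cat > h.py <<'E'
import numpy as np, cv2
from workcell import robot, cams
from scipy.spatial.transform import Rotation as R
def save(p,name,scale=1):
    im=cv2.cvtColor(p["color"],cv2.COLOR_RGB2BGR)
    if scale!=1: im=cv2.resize(im,None,fx=scale,fy=scale)
    cv2.imwrite("pics/"+name+".png",im)
def pose(p,st=None):
    if "pose" in p: return np.array(p["pose"])
    T=np.eye(4);T[:3,:3]=R.from_quat(st["orientation"]).as_matrix();T[:3,3]=st["tool_pos"]
    return T@np.array(p["T_tool_cam"])
def f_of(p): return 200/np.tan(np.radians(p["fov_y"])/2)
def proj(p,T,X):
    X=np.atleast_2d(X); c=(X-T[:3,3])@T[:3,:3]
    s=np.stack([c[:,0]/-c[:,2],-c[:,1]/-c[:,2]],1); r2=(s**2).sum(1,keepdims=True)
    return s*(1+p["k1"]*r2)*f_of(p)+[p["cx"],p["cy"]]
def ray(p,T,uv):
    uv=np.atleast_2d(uv).astype(float); d=(uv-[p["cx"],p["cy"]])/f_of(p); s=d.copy()
    for _ in range(30): s=d/(1+p["k1"]*(s**2).sum(1,keepdims=True))
    v=np.stack([s[:,0],-s[:,1],-np.ones(len(s))],1)@T[:3,:3].T
    return T[:3,3],v
def onz(p,T,uv,z):
    o,v=ray(p,T,uv); return o+v*((z-o[2])/v[:,2:3])
E
python3 - <<'E'
from h import *
st=robot.state(); print(st)
for n in ["top","side","wrist"]:
    p=cams.grab_frame(n); save(p,n+"0"); 
    print(n,p["fov_y"],p["k1"],p["cx"],p["cy"]); print(np.round(pose(p,st),4).tolist())
    if n!="wrist":
        for q in ["vial_center","stand","block","empty_well","cover","cover_grip","cover_hole0","cover_hole2","thread0","thread2","vial_b_center","bottle_small","timer"]:
            print(q,[(np.round(d["position"],4).tolist(),round(d["conf"],2)) for d in cams.landmark_of(q,p)[:4]])
E
```

```text
{'clock': 0.0, 'joints': array([ 1.18878996,  0.68997287, -0.19447453,  1.56633338,  0.157321  ,
        0.90248626, -0.21507417]), 'joint_vel': array([-1.07413884e-04,  4.23158859e-04,  4.57206419e-04, -1.37469366e-03,
        1.87001573e-05,  1.75524375e-04,  1.38913451e-04]), 'joint_torque': array([-1.69299888e-04, -5.27553892e+01, -1.26667678e+00, -1.53426343e+01,
       -5.25800174e-02,  6.79525387e-03,  1.64595981e-04]), 'tool_pos': array([ 0.25214917, -0.57123269,  0.25491878]), 'orientation': array([ 9.78456022e-01,  2.06453370e-01, -2.69807557e-04, -8.63402978e-04]), 'wrist_force': array([-0.50155117, -0.36842412,  0.05265966]), 'ft_torque': array([-0.00497729,  0.00634058,  0.00632678]), 'opening': 0.08826279114476028}
top 43.96592053374868 -0.15008963728398048 324.2664200332012 201.8082415603144
[[-0.0211, 0.9974, -0.0684, 0.4274], [-0.9998, -0.0214, -0.0043, 0.0615], [-0.0058, 0.0683, 0.9976, 1.7097], [0.0, 0.0, 0.0, 1.0]]
vial_center [([0.5051, 0.0457, 0.0311], 0.58), ([0.5126, 0.1146, 0.0368], 0.53), ([0.4394, 0.1787, 0.0299], 0.37)]
stand [([0.5156, 0.1369, 0.0012], 0.
[... 1494 characters left out ...]
85, 0.0002], 0.89), ([0.3734, 0.3614, 0.0002], 0.66)]
thread0 [([0.6336, -0.0225, 0.0858], 0.98), ([0.6757, -0.1466, 0.0876], 0.78), ([0.6277, -0.0578, 0.0429], 0.22)]
thread2 [([0.6336, -0.0225, 0.0858], 0.98), ([0.6757, -0.1466, 0.0876], 0.78), ([0.6277, -0.0578, 0.0429], 0.22)]
vial_b_center [([0.422, 0.3136, 0.0367], 0.75), ([0.6767, -0.1526, 0.0823], 0.73), ([0.675, -0.1125, 0.0459], 0.62)]
bottle_small [([0.7014, 0.1102, 0.0045], 0.89)]
timer [([0.7192, -0.2711, 0.0013], 0.75)]
wrist 63.184990876763266 -0.06650765361749225 321.57139823894977 201.52073074075696
[[0.4036, 0.8824, 0.2417, 0.3144], [-0.915, 0.3898, 0.1047, -0.5436], [-0.0019, -0.2634, 0.9647, 0.3843], [0.0, 0.0, 0.0, 1.0]]
```

View pics/top0.png

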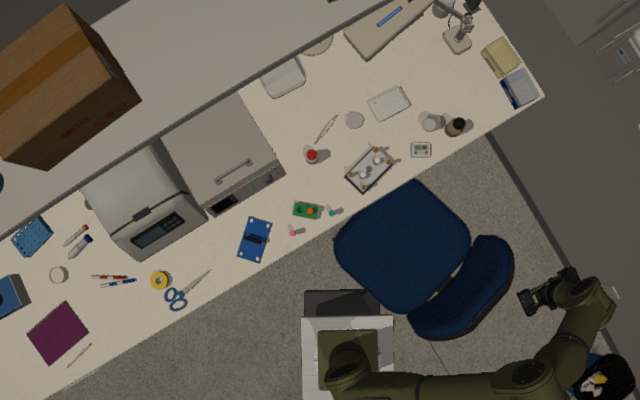

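View pics/side0.png

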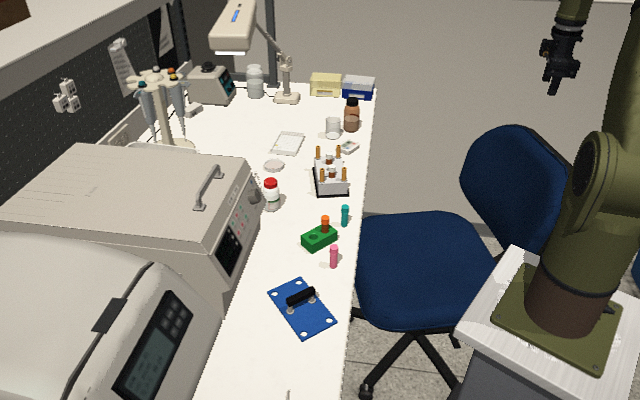

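```bash
python3 - <<'E'
import cv2
a=cv2.imread("pics/top0.png"); b=cv2.imread("pics/side0.png")
cv2.imwrite("pics/tz.png",cv2.resize(a[130:280,220:440],None,fx=3.6,fy=3.6,interpolation=cv2.INTER_CUBIC))
cv2.imwrite("pics/sz.png",cv2.resize(b[130:350,250:390],None,fx=2.7,fy=2.7,interpolation=cv2.INTER_CUBIC))
E
```

```text
(no output)
```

View pics/tz.png

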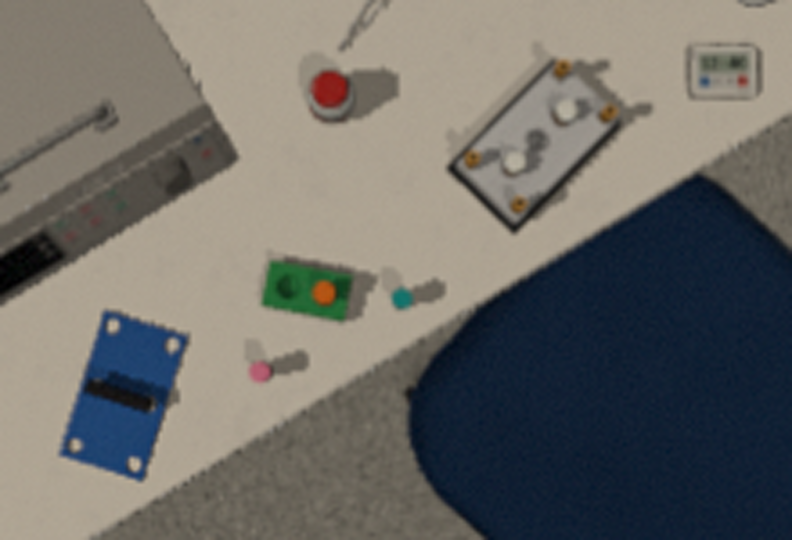

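View pics/sz.png

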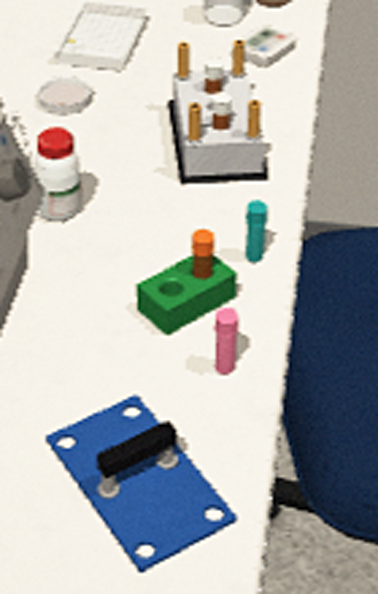

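```bash
python3 - <<'E'
from h import *
p=cams.grab_frame("top");T=pose(p)
s=cams.grab_frame("side");S=pose(s)
tz=lambda uv:np.array(uv)/3.6+[220,130]-0.36
sz=lambda uv:np.array(uv)/2.7+[250,130]-0.3
def fit(P,Q): # rigid 2D model P->Q
    c=Q.mean(0); P0=P-P.mean(0);Q0=Q-c
    a=np.arctan2((P0[:,0]*Q0[:,1]-P0[:,1]*Q0[:,0]).sum(),(P0*Q0).sum())
    r=Q0-P0@np.array([[np.cos(a),np.sin(a)],[-np.sin(a),np.cos(a)]])
    return c,np.degrees(a),np.linalg.norm(r,axis=1).round(4)
# posts: order (+30,+60)...
t=onz(p,T,tz([(472,158),(518,204),(607,113),(562,68)]),0.085)
s_=onz(s,S,sz([(194,106),(254,104),(238,44),(183,45)]),0.085)
M=np.array([[30,60],[-30,60],[-30,-60],[30,-60]])/1000
print(t.round(4).tolist(),fit(M,t[:,:2])); print(s_.round(4).tolist(),fit(M,s_[:,:2]))
# cover holes (top face z=.005; use .0025)
t=onz(p,T,tz([(113,326),(173,345),(135,464),(76,445)]),0.0025)
s_=onz(s,S,sz([(68,442),(132,412),(214,514),(145,551)]),0.0025)
N=np.array([[30,-60],[-30,-60],[-30,60],[30,60]])/1000
# order TL,TR,BR,BL in top ; side: L,T,R,B
for o in ["fit"]:
    print(t.round(4).tolist(),fit(N,t[:,:2])); print(s_.round(4).tolist(),fit(N,s_[:,:2]))
print(onz(p,T,tz([(324,292)]),.070), onz(s,S,sz([(203,236)]),.070))
E
```

```text
[[0.6305, -0.0209, 0.085], [0.5873, -0.0619, 0.085], [0.6698, -0.1464, 0.085], [0.7125, -0.1061, 0.085]] (array([ 0.65001689, -0.08383652]), np.float64(43.95444944415429), array([0.0012, 0.0007, 0.0015, 0.0008]))
[[0.6318, -0.0212, 0.085], [0.5878, -0.0618, 0.085], [0.6703, -0.1461, 0.085], [0.7146, -0.107, 0.085]] (array([ 0.65112728, -0.08402566]), np.float64(43.76287803656249), array([0.0013, 0.0004, 0.0021, 0.0005]))
[[0.4862, 0.3236, 0.0025], [0.4668, 0.2659, 0.0025], [0.3536, 0.3043, 0.0025], [0.3727, 0.361, 0.0025]] (array([0.41982108, 0.31368913]), np.float64(71.50142028838164), array([0.0005, 0.0005, 0.0002, 0.0003]))
[[0.486, 0.3226, 0.0025], [0.4672, 0.2669, 0.0025], [0.3538, 0.3051, 0.0025], [0.3728, 0.3624, 0.0025]] (array([0.41991473, 0.31425555]), np.float64(71.11273465772757), array([0.0007, 0.0005, 0.0004, 0.0003]))
[[0.51121592 0.11768644 0.07      ]] [[0.51109558 0.11858087 0.07      ]]
```

```bash
cat >> h.py <<'E'
def tri(p,T,uv,s,S,uv2):
    o1,v1=ray(p,T,uv);o2,v2=ray(s,S,uv2);v1=v1[0];v2=v2[0]
    A=np.stack([v1,-v2],1);x=np.linalg.lstsq(A,o2-o1,rcond=None)[0]
    a=o1+v1*x[0];b=o2+v2*x[1];return (a+b)/2,np.linalg.norm(a-b)
def tomove(goal,yaw,st=None):
    """goal TCP xyz, yaw deg of tool x axis, tool straight down -> shift & rotvec in tool axes"""
    st=st or robot.state()
    Rt=R.from_quat(st["orientation"]); a=np.radians(yaw)/2
    G=R.from_quat([np.cos(a),np.sin(a),0,0])
    d=Rt.inv().apply(np.array(goal)-st["tool_pos"]); r=(Rt.inv()*G).as_rotvec()
    x=Rt.as_matrix()[:,0]
    print("t %.2f pos %s yaw %.2f open %.4f F %s"%(st["clock"],np.round(st["tool_pos"],4),np.degrees(np.arctan2(x[1],x[0])),st["opening"],np.round(st["wrist_force"],1)))
    print("shift",d.round(4).tolist(),"rot",r.round(4).tolist(),"deg",np.degrees(np.linalg.norm(r)).round(1))
E
python3 - <<'E'
from h import *
p=cams.grab_frame("top");T=pose(p)
s=cams.grab_frame("side");S=pose(s)
for a,b in [((497,238),(505,128)),((515,268),(535,130)),((484,236),(480,135)),((415,182),(440,212))]:
    print(tri(p,T,a,s,S,b))
print(onz(p,T,[(205,215),(283,155),(415,182)],0.0))
tomove([0.42,-0.38,0.27],50)
E
```

```text
(array([ 0.36502012, -0.51254783,  0.10004869]), np.float64(0.08580049416871569))
(array([ 0.27747116, -0.56701467,  0.09792449]), np.float64(0.056618212436605087))
(array([ 0.3953432 , -0.46781231,  0.08159018]), np.float64(0.03906711636197696))
(array([ 0.5116142 , -0.30693406, -0.13965727]), np.float64(0.22965592043609154))
[[ 0.50749345  0.48586976  0.        ]
 [ 0.71155779  0.20949906  0.        ]
 [ 0.60704257 -0.24855669  0.        ]]
t 1.65 pos [ 0.2525 -0.5718  0.2557] yaw 23.82 open 0.0882 F [-0.2 -0.4  0. ]
shift [0.2307, -0.1078, -0.0143] rot [0.0, 0.0, -0.4569] deg 26.2
```

Call:
arm_command:
  motion:
    - [0.037, -0.017, -0.01, 0, 0, -0.095, 0.088]
    - [0.074, -0.035, -0.02, 0, 0, -0.19, 0.088]
    - [0.112, -0.053, -0.025, 0, 0, -0.285, 0.088]
    - [0.149, -0.07, -0.03, 0, 0, -0.38, 0.088]
    - [0.185, -0.088, -0.03, 0, 0, -0.475, 0.088]

```text
clock: 2.07
tool_pos: [0.3878, -0.4155, 0.287]
orientation: [0.902, 0.433, 0.001, 0.001]
wrist_force: [0.4, -1.5, 0.2]
opening: 0.0878
```

```bash
python3 - <<'E'
from h import *
tomove([0.52,-0.24,0.27],82)
E
```

```text
t 2.07 pos [ 0.3878 -0.4155  0.287 ] yaw 51.28 open 0.0878 F [ 0.4 -1.5  0.2]
shift [0.2196, -0.0067, 0.0169] rot [0.0027, 0.0009, -0.5361] deg 30.7
```

Call:
arm_command:
  motion:
    - [0.04, -0.001, 0.003, 0, 0, -0.11, 0.088]
    - [0.08, -0.003, 0.006, 0, 0, -0.22, 0.088]
    - [0.12, -0.004, 0.009, 0, 0, -0.33, 0.088]
    - [0.16, -0.005, 0.012, 0, 0, -0.44, 0.088]
    - [0.2, -0.006, 0.015, 0, 0, -0.536, 0.088]

```text
clock: 2.48
tool_pos: [0.5081, -0.2558, 0.2708]
orientation: [0.754, 0.656, -0.0, 0.0]
wrist_force: [0.1, 0.1, -0.7]
opening: 0.088
```

```bash
python3 - <<'E'
from h import *
tomove([0.53,-0.05,0.25],113)
E
```

```text
t 2.48 pos [ 0.5081 -0.2558  0.2708] yaw 82.04 open 0.0880 F [ 0.1  0.1 -0.7]
shift [0.2068, -0.0069, 0.0207] rot [0.0003, 0.0006, -0.5404] deg 31.0
```

Call:
arm_command:
  motion:
    - [0.04, -0.001, 0.004, 0, 0, -0.11, 0.088]
    - [0.08, -0.003, 0.008, 0, 0, -0.22, 0.088]
    - [0.12, -0.004, 0.012, 0, 0, -0.33, 0.088]
    - [0.16, -0.005, 0.016, 0, 0, -0.44, 0.088]
    - [0.2, -0.007, 0.02, 0, 0, -0.54, 0.088]

```text
clock: 2.9
tool_pos: [0.5292, -0.0566, 0.2507]
orientation: [0.552, 0.834, 0.0, 0.0]
wrist_force: [0.5, 0.5, -0.9]
opening: 0.0882
```

```bash
python3 - <<'E'
from h import *
tomove([0.511,0.100,0.2],133.9)
E
```

```text
t 2.90 pos [ 0.5292 -0.0566  0.2507] yaw 112.97 open 0.0882 F [ 0.5  0.5 -0.9]
shift [0.1513, 0.0444, 0.0507] rot [0.0004, 0.0005, -0.3652] deg 20.9
```

Call:
arm_command:
  motion:
    - [0.035, 0.01, 0.012, 0, 0, -0.09, 0.088]
    - [0.07, 0.02, 0.025, 0, 0, -0.18, 0.075]
    - [0.105, 0.03, 0.037, 0, 0, -0.27, 0.06]
    - [0.14, 0.04, 0.05, 0, 0, -0.365, 0.045]
    - [0.151, 0.044, 0.05, 0, 0, -0.365, 0.045]

```text
clock: 3.32
tool_pos: [0.5093, 0.1042, 0.1994]
orientation: [0.389, 0.921, 0.001, -0.002]
wrist_force: [0.2, -0.6, -0.3]
opening: 0.0636
```

```bash
python3 - <<'E'
from h import *
st=robot.state();p=cams.grab_frame("wrist");save(p,"w1");T=pose(p,st)
for q in ["vial_center","stand"]:
    print(q,[(np.round(d["position"],4).tolist(),round(d["conf"],2)) for d in cams.landmark_of(q,p)[:4]])
print(proj(p,T,[[.511,.1145,.07],[.5112,.118,.07],[.511,.1145,.054]]))
tomove([0.511,0.118,0.15],133.9)
E
```

```text
vial_center [([0.5029, 0.045, 0.0296], 0.87), ([0.5117, 0.1167, 0.0374], 0.81), ([0.4365, 0.1802, 0.033], 0.66)]
stand [([0.5145, 0.133, -0.0006], 0.81)]
[[330.81725266 191.41918216]
 [334.00296184 188.59367411]
 [330.29211245 187.19629032]]
t 3.47 pos [0.5116 0.0982 0.2008] yaw 133.64 open 0.0516 F [ 0.8 -0.9 -0.1]
shift [0.0147, 0.0133, 0.0508] rot [-0.0003, 0.0006, -0.0045] deg 0.3
```

View pics/w1.png

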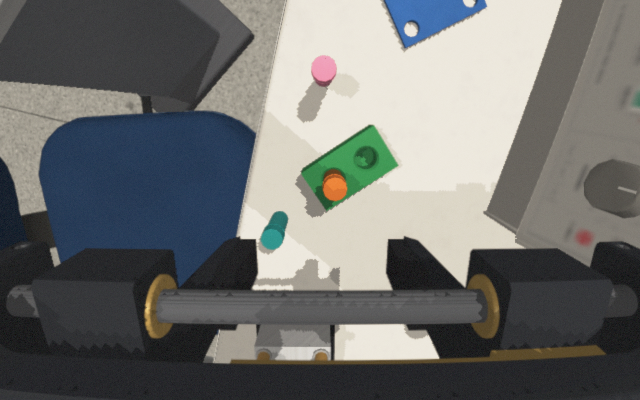

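```bash
python3 - <<'E'
from h import *
st=robot.state();p=cams.grab_frame("wrist");st2=robot.state();save(p,"w2");T=pose(p,st)
print(st2["tool_pos"]-st["tool_pos"])
m=cams.masks_of("vial",p)
hsv=cv2.cvtColor(p["color"],cv2.COLOR_RGB2HSV)
mk=((hsv[...,0]<14)&(hsv[...,1]>190)&(hsv[...,2]>190)).astype(np.uint8)
n,l,s,c=cv2.connectedComponentsWithStats(mk)
for i in range(1,n):
    if s[i,4]>80: print(s[i],c[i],onz(p,T,[c[i]],.070))
for q in ["vial_center"]:
    print(q,[(np.round(d["position"],4).tolist(),round(d["conf"],2)) for d in cams.landmark_of(q,p)[:4]])
im=cv2.cvtColor(p["color"],cv2.COLOR_RGB2BGR)[120:260,260:420]
cv2.imwrite("pics/w2z.png",cv2.resize(im,None,fx=4,fy=4))
E
```

```text
[ 2.86262275e-04 -1.76866072e-03  1.72254083e-05]
[327 169  23  23 348] [337.61781609 180.91091954] [[0.51189318 0.11782929 0.07      ]]
vial_center [([0.5115, 0.1156, 0.0368], 0.76), ([0.437, 0.1844, 0.032], 0.75), ([0.5025, 0.0462, 0.0297], 0.72), ([0.465, 0.2678, 0.0006], 0.16)]
```

View pics/w2z.png

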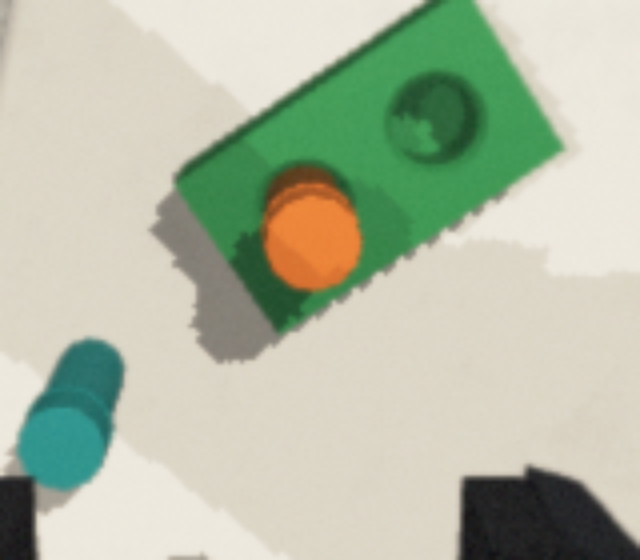

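Call:
arm_command:
  motion:
    - [0.008, 0.007, 0.01, 0, 0, -0.004, 0.044]
    - [0.0147, 0.0133, 0.03, 0, 0, -0.004, 0.044]
    - [0.0147, 0.0133, 0.05, 0, 0, -0.004, 0.044]
    - [0.0147, 0.0133, 0.06, 0, 0, -0.004, 0.044]
    - [0.0147, 0.0133, 0.06, 0, 0, -0.004, 0.044]

```text
clock: 4.03
tool_pos: [0.5102, 0.1153, 0.1391]
orientation: [0.393, 0.919, -0.002, -0.001]
wrist_force: [0.1, -0.5, 0.4]
opening: 0.0442
```

```bash
python3 - <<'E'
from h import *
for _ in range(4):
    cams.grab_frame("top"); tomove([0.5115,0.1178,0.14],133.9)
E
```

```text
t 4.08 pos [0.5108 0.1159 0.1402] yaw 133.69 open 0.0440 F [ 0.8 -0.8 -0.4]
shift [0.0009, 0.0019, 0.0002] rot [-0.0024, 0.0004, -0.0036] deg 0.2
t 4.13 pos [0.5113 0.1165 0.141 ] yaw 133.71 open 0.0441 F [-0.2 -0.2 -0.5]
shift [0.0008, 0.0011, 0.001] rot [-0.0005, 0.0008, -0.0032] deg 0.2
t 4.18 pos [0.5115 0.1169 0.1414] yaw 133.73 open 0.0442 F [-0.3  0.2 -0.4]
shift [0.0006, 0.0006, 0.0014] rot [0.0007, 0.001, -0.003] deg 0.2
t 4.23 pos [0.5117 0.1173 0.1417] yaw 133.75 open 0.0441 F [ 0.3 -0.8  0.7]
shift [0.0005, 0.0002, 0.0017] rot [0.0014, 0.0011, -0.0026] deg 0.2
```

```bash
cat >> h.py <<'E'
def orange(p,T,z):
    hsv=cv2.cvtColor(p["color"],cv2.COLOR_RGB2HSV)
    mk=((hsv[...,0]<14)&(hsv[...,1]>190)&(hsv[...,2]>190)).astype(np.uint8)
    n,l,s,c=cv2.connectedComponentsWithStats(mk)
    for i in range(1,n):
        if s[i,4]>80: print(s[i],c[i],onz(p,T,[c[i]],z))
E
python3 - <<'E'
from h import *
st=robot.state();p=cams.grab_frame("wrist");save(p,"w3");T=pose(p,st)
orange(p,T,.07)
tomove([0.5115,0.1178,0.06],133.9)
E
```

```text
[307 205  29  29 619] [321.30048465 218.93537964] [[0.51148803 0.11838232 0.07      ]]
t 4.28 pos [0.5116 0.1175 0.1417] yaw 133.77 open 0.0440 F [-0.2  0.3 -1. ]
shift [0.0004, 0.0, 0.0817] rot [0.0015, 0.0011, -0.0023] deg 0.2
```

View pics/w3.png

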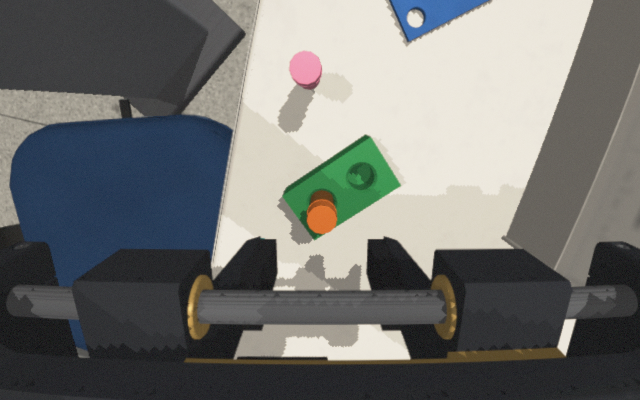

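Call:
arm_command:
  motion:
    - [0.0, 0, 0.035, 0, 0, 0, 0.044]
    - [0.0, 0.0, 0.065, 0, 0, 0, 0.044]
    - [0.0, 0.0, 0.081, 0, 0, 0, 0.044]
    - [0.0, 0.0, 0.081, 0, 0, 0, 0.044]
    - [0.0, 0.0, 0.081, 0, 0, 0, 0.044]

```text
clock: 4.7
tool_pos: [0.511, 0.1179, 0.06]
orientation: [0.392, 0.92, -0.0, 0.0]
wrist_force: [0.3, -0.2, 0.6]
opening: 0.044
```

```bash
python3 - <<'E'
from h import *
p=cams.grab_frame("side");save(p,"s1")
p=cams.grab_frame("top")
tomove([0.5115,0.118,0.06],133.9)
im=cv2.imread("pics/s1.png")[150:300,270:400]
cv2.imwrite("pics/s1z.png",cv2.resize(im,None,fx=4,fy=4))
E
```

```text
t 4.80 pos [0.5118 0.1182 0.0611] yaw 133.82 open 0.0438 F [0.5 0.4 1. ]
shift [0.0001, -0.0004, 0.0011] rot [0.0023, 0.0009, -0.0014] deg 0.2
```

View pics/s1z.png

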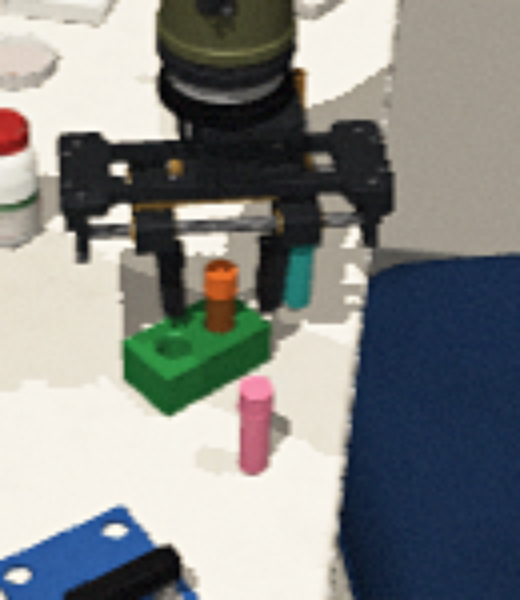

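Call:
arm_command:
  motion:
    - [0, 0, 0, 0, 0, 0, 0.03]
    - [0, 0, 0, 0, 0, 0, 0.016]
    - [0, 0, 0, 0, 0, 0, 0.01]
    - [0, 0, 0, 0, 0, 0, 0.01]
    - [0, 0, 0, 0, 0, 0, 0.01]
  force: 15

```text
clock: 5.22
tool_pos: [0.5112, 0.1179, 0.0602]
orientation: [0.392, 0.92, 0.0, 0.0]
wrist_force: [-0.7, -0.0, 4.2]
opening: 0.0181
```

Call:
arm_command:
  motion:
    - [0, 0, -0.02, 0, 0, 0, 0.01]
    - [0, 0, -0.05, 0, 0, 0, 0.01]
    - [0, 0, -0.08, 0, 0, 0, 0.01]
    - [0, 0, -0.11, 0, 0, 0, 0.01]
    - [0, 0, -0.12, 0, 0, 0, 0.01]

```text
clock: 5.63
tool_pos: [0.5123, 0.1187, 0.1833]
orientation: [0.392, 0.92, 0.002, 0.002]
wrist_force: [-0.2, 0.8, 0.3]
opening: 0.018
```

```bash
python3 - <<'E'
from h import *
p=cams.grab_frame("side");p=cams.grab_frame("side");save(p,"s2")
tomove([0.6506,-0.084,0.19],133.9)
im=cv2.imread("pics/s2.png")[100:300,250:400]
cv2.imwrite("pics/s2z.png",cv2.resize(im,None,fx=3,fy=3))
E
```

```text
t 5.73 pos [0.5119 0.1181 0.1813] yaw 133.80 open 0.0179 F [ 0.5  0.7 -1. ]
shift [-0.2419, -0.0398, -0.0084] rot [0.0036, 0.0018, -0.0017] deg 0.2
```

View pics/s2z.png

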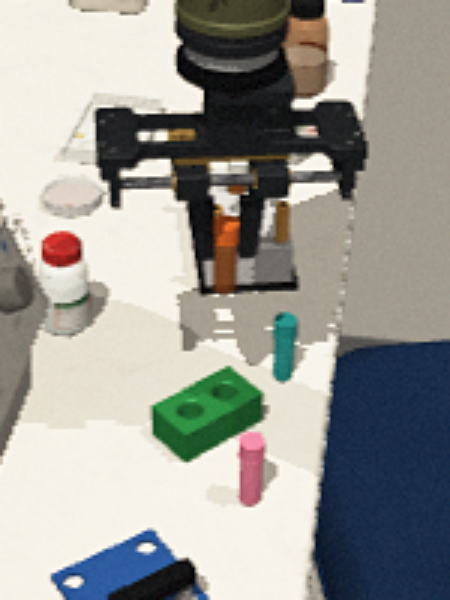

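```bash
python3 - <<'E'
from h import *
st=robot.state();p=cams.grab_frame("wrist");save(p,"w4");T=pose(p,st)
p2=cams.grab_frame("side");S=pose(p2)
im=cv2.cvtColor(p2["color"],cv2.COLOR_RGB2BGR)[130:240,290:370]
a=cv2.resize(im,None,fx=5,fy=5)
im=cv2.cvtColor(p["color"],cv2.COLOR_RGB2BGR)[200:400,200:440]
b=cv2.resize(im,None,fx=1.6,fy=1.6); c=np.zeros((max(a.shape[0],b.shape[0]),a.shape[1]+b.shape[1],3),np.uint8)
c[:a.shape[0],:a.shape[1]]=a;c[:b.shape[0],a.shape[1]:]=b
cv2.imwrite("pics/w4z.png",c)
tcp=st["tool_pos"]; print(tcp)
print(proj(p2,S,[tcp+[0,0,.012],tcp+[0,0,-.0],tcp+[0,0,-.052]]))
E
```

```text
[0.51194089 0.11810321 0.18129549]
[[325.60354637 173.55432397]
 [325.51271119 178.04489139]
 [325.13351759 196.79456941]]
```

View pics/w4z.png

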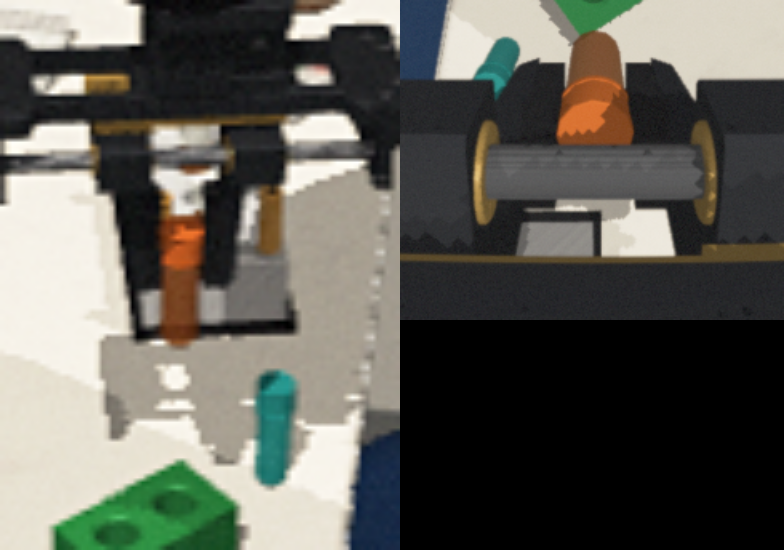

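Call:
arm_command:
  motion:
    - [-0.039, -0.006, 0, 0, 0, 0, 0.01]
    - [-0.078, -0.012, 0, 0, 0, 0, 0.01]
    - [-0.117, -0.019, 0, 0, 0, 0, 0.01]
    - [-0.156, -0.025, 0, 0, 0, 0, 0.01]
    - [-0.195, -0.032, 0, 0, 0, 0, 0.01]

```text
clock: 6.25
tool_pos: [0.6225, -0.047, 0.1772]
orientation: [0.392, 0.92, -0.001, -0.002]
wrist_force: [1.6, 0.9, -0.3]
opening: 0.018
```

```bash
python3 - <<'E'
from h import *
for i in range(4): cams.grab_frame("top")
st=robot.state();p=cams.grab_frame("wrist");save(p,"w5");T=pose(p,st)
for q in ["empty_well","thread0","block"]:
    print(q,[(np.round(d["position"],4).tolist(),round(d["conf"],2)) for d in cams.landmark_of(q,p)[:4]])
print(proj(p,T,[[.6506,-.084,.045]]))
tomove([0.6506,-0.084,0.18],133.9)
E
```

```text
empty_well [([0.6497, -0.0876, 0.0428], 0.79)]
thread0 [([0.6319, -0.0245, 0.0857], 0.86), ([0.6697, -0.1489, 0.0876], 0.58), ([0.6222, -0.0431, 0.1274], 0.39)]
block [([0.6511, -0.0854, -0.0006], 0.68)]
[[315.18807987 249.99904204]]
t 6.65 pos [ 0.6219 -0.0429  0.1792] yaw 134.03 open 0.0180 F [ 0.1  0.5 -0.2]
shift [-0.0495, -0.0079, -0.0009] rot [-0.0007, -0.0016, 0.0023] deg 0.2
```

View pics/w5.png

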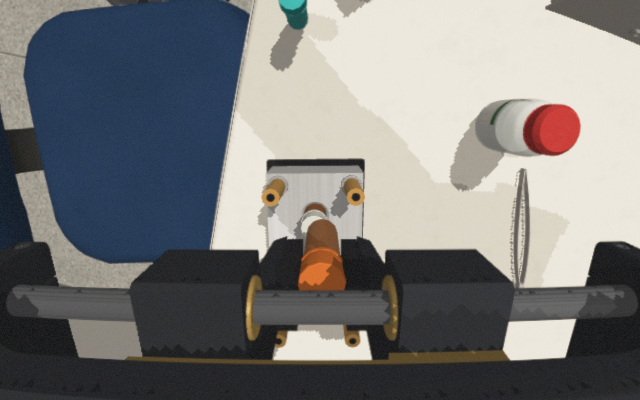

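```bash
python3 - <<'E'
import cv2
im=cv2.imread("pics/w5.png")
cv2.imwrite("pics/w5z.png",cv2.resize(im[150:360,250:390],None,fx=2.8*1.4,fy=2.8,interpolation=cv2.INTER_CUBIC) if 0 else cv2.resize(im[150:360,250:390],None,fx=2.8,fy=2.8,interpolation=cv2.INTER_CUBIC))
E
```

```text
(no output)
```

View pics/w5z.png

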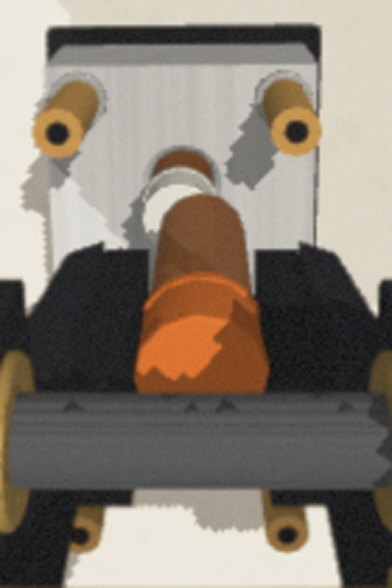

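```bash
cat >> h.py <<'E'
def fit(P,Q):
    c=Q.mean(0); P0=P-P.mean(0);Q0=Q-c
    a=np.arctan2((P0[:,0]*Q0[:,1]-P0[:,1]*Q0[:,0]).sum(),(P0*Q0).sum())
    A=np.array([[np.cos(a),np.sin(a)],[-np.sin(a),np.cos(a)]])
    r=Q0-P0@A
    return c-P.mean(0)@A,np.degrees(a),r.round(4).tolist()
E
python3 - <<'E'
from h import *
st=robot.state();p=cams.grab_frame("wrist");T=pose(p,st)
uv=np.array([(57,132),(296,131),(79,537),(287,535)])/2.8+[250,150]-0.3
Q=onz(p,T,uv,.085); print(Q)
M=np.array([[-30,60],[30,60],[-30,-60],[30,-60]])/1000.
print(fit(M,Q[:,:2])); print(fit(M[:2],Q[:2,:2]))
E
```

```text
[[ 0.58888443 -0.0606104   0.085     ]
 [ 0.63234429 -0.01826557  0.085     ]
 [ 0.67448079 -0.14802447  0.085     ]
 [ 0.71768542 -0.10515153  0.085     ]]
(array([ 0.65334873, -0.08301299]), np.float64(44.457072727385494), [[-0.001, 0.0006], [-0.0004, 0.0009], [0.0005, -0.0012], [0.0009, -0.0003]])
(array([ 0.6524859, -0.0824121]), np.float64(44.255481489857814), [[-0.0002, -0.0002], [0.0002, 0.0002]])
```

Call:
arm_command:
  motion:
    - [-0.025, -0.004, 0, 0, 0, 0, 0.01]
    - [-0.05, -0.007, 0.01, 0, 0, 0, 0.01]
    - [-0.05, -0.007, 0.03, 0, 0, 0, 0.01]
    - [-0.05, -0.007, 0.055, 0, 0, 0, 0.01]
    - [-0.05, -0.007, 0.055, 0, 0, 0, 0.01]

```text
clock: 7.12
tool_pos: [0.6493, -0.0858, 0.1204]
orientation: [0.391, 0.92, -0.002, -0.004]
wrist_force: [-0.8, -0.4, -0.9]
opening: 0.0184
```

```bash
python3 - <<'E'
from h import *
for i in range(4): cams.grab_frame("top")
st=robot.state();p=cams.grab_frame("wrist");save(p,"w6");T=pose(p,st)
for q in ["empty_well","thread0","block"]:
    print(q,[(np.round(d["position"],4).tolist(),round(d["conf"],2)) for d in cams.landmark_of(q,p)[:4]])
tomove([0.6515,-0.0835,0.11],133.9)
s=cams.grab_frame("side");save(s,"s6");S=pose(s)
im=cv2.imread("pics/w6.png"); a=cv2.resize(im[140:340,250:390],None,fx=2.8,fy=2.8,interpolation=cv2.INTER_CUBIC)
im=cv2.imread("pics/s6.png"); b=cv2.resize(im[130:205,290:370],None,fx=5,fy=5,interpolation=cv2.INTER_CUBIC)
c=np.zeros((max(a.shape[0],b.shape[0]),a.shape[1]+b.shape[1],3),np.uint8)
c[:a.shape[0],:a.shape[1]]=a;c[:b.shape[0],a.shape[1]:]=b
cv2.imwrite("pics/w6z.png",c)
E
```

```text
empty_well [([0.6474, -0.0863, 0.0449], 0.93)]
thread0 [([0.6327, -0.0225, 0.0846], 0.56)]
block [([0.6549, -0.0832, -0.0006], 0.79)]
t 7.52 pos [ 0.653  -0.0857  0.1261] yaw 133.85 open 0.0183 F [-0.2  0.4 -0.4]
shift [0.0027, 0.0004, 0.016] rot [0.0013, 0.0015, -0.0009] deg 0.1
```

View pics/w6z.png

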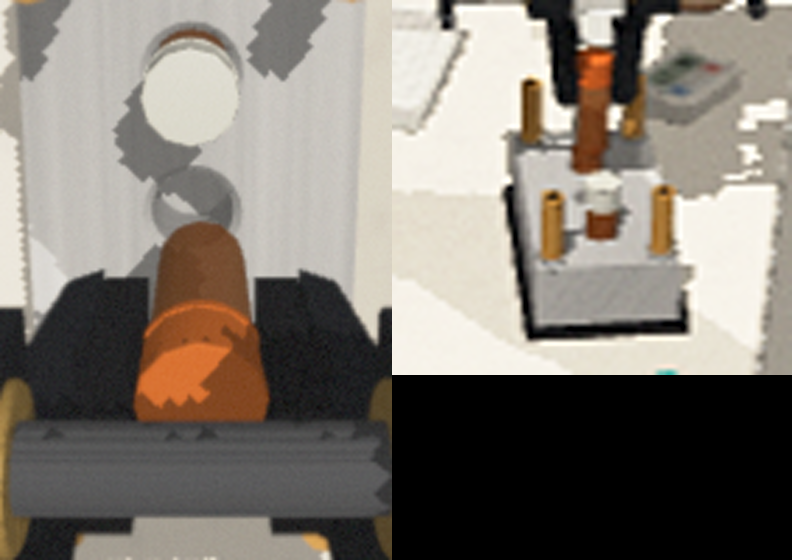

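```bash
python3 - <<'E'
from h import *
st=robot.state();p=cams.grab_frame("wrist");T=pose(p,st);t=st["tool_pos"];print(t)
a=R.from_quat(st["orientation"]).as_matrix()[:,2]
# silhouettes of a vial on tool axis: bottom circle r9 at z=+.052, cap bottom ring r10 at +.006 
x=R.from_quat(st["orientation"]).as_matrix()[:,0];y=R.from_quat(st["orientation"]).as_matrix()[:,1]
im=cv2.cvtColor(p["color"],cv2.COLOR_RGB2BGR)
th=np.linspace(0,2*np.pi,40)
im=cv2.resize(im[140:340,250:390],None,fx=2.8,fy=2.8,interpolation=cv2.INTER_CUBIC)
def dr(c,r,col):
    X=np.array([c+r*(np.cos(k)*x+np.sin(k)*y) for k in th]); q=(proj(p,T,X)-[250,140]+.3)*2.8
    cv2.polylines(im,[q.round().astype(int)],True,col,1)
dr(t+a*.052,.009,(255,0,0));dr(t+a*.006,.010,(0,255,0));dr(t-a*.010,.010,(0,255,255))
w=np.array([.6515,-.0835,.045]); dr(w,.010,(255,0,255));dr(w,.012,(255,0,255))
cv2.imwrite("pics/w7z.png",im)
print(onz(p,T,[(320.1,215.4)],.045))
E
```

```text
[ 0.65289398 -0.08581057  0.12580392]
[[ 0.652476   -0.08567015  0.045     ]]
```

View pics/w7z.png

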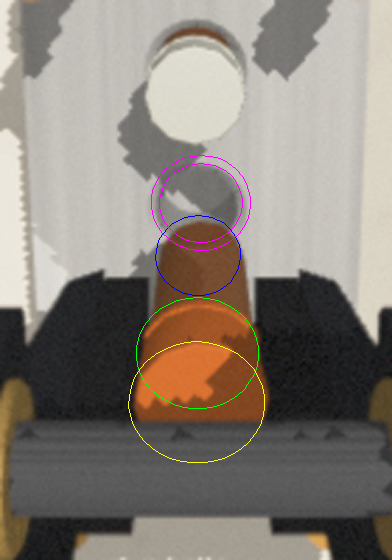

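```bash
python3 - <<'E'
from h import *
st=robot.state();p=cams.grab_frame("wrist");T=pose(p,st);t=st["tool_pos"];print(t)
im=cv2.cvtColor(p["color"],cv2.COLOR_RGB2BGR)
im=cv2.resize(im[180:270,280:365],None,fx=6.5,fy=6.5,interpolation=cv2.INTER_CUBIC)
cv2.imwrite("pics/w8z.png",im)
E
```

```text
[ 0.65276478 -0.08590425  0.12553483]
```

View pics/w8z.png

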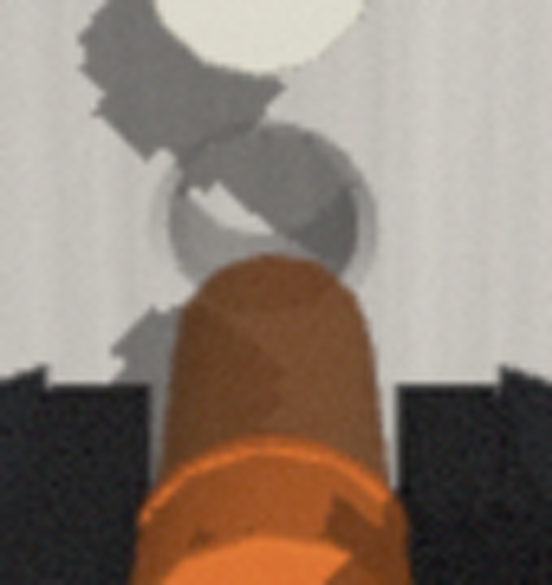

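```bash
python3 - <<'E'
from h import *
st=robot.state();p=cams.grab_frame("wrist");T=pose(p,st);t=st["tool_pos"];print(t)
for uv in [(320.2,214.2),(319.2,212.7),(319.2,212.0)]:
    X=onz(p,T,[uv],.045)[0]; print(X); tomove([X[0],X[1],.11],133.9,st)
E
```

```text
[ 0.65265663 -0.08599693  0.12534448]
[ 0.65153966 -0.08509182  0.045     ]
t 7.67 pos [ 0.6527 -0.086   0.1253] yaw 133.83 open 0.0181 F [0.8 1.1 0.2]
shift [0.0014, -0.0002, 0.0153] rot [0.0005, 0.0008, -0.0012] deg 0.1
[ 0.65031875 -0.08479224  0.045     ]
t 7.67 pos [ 0.6527 -0.086   0.1253] yaw 133.83 open 0.0181 F [0.8 1.1 0.2]
shift [0.0025, -0.0009, 0.0153] rot [0.0005, 0.0008, -0.0012] deg 0.1
[ 0.6499773  -0.08443483  0.045     ]
t 7.67 pos [ 0.6527 -0.086   0.1253] yaw 133.83 open 0.0181 F [0.8 1.1 0.2]
shift [0.003, -0.0009, 0.0153] rot [0.0005, 0.0008, -0.0012] deg 0.1
```

Call:
arm_command:
  motion:
    - [0.0025, -0.0008, 0.005, 0, 0, 0, 0.01]
    - [0.0025, -0.0008, 0.015, 0, 0, 0, 0.01]
    - [0.0025, -0.0008, 0.022, 0, 0, 0, 0.01]
    - [0.0025, -0.0008, 0.022, 0, 0, 0, 0.01]
    - [0.0025, -0.0008, 0.022, 0, 0, 0, 0.01]

```text
clock: 8.13
tool_pos: [0.6495, -0.0848, 0.1016]
orientation: [0.392, 0.92, -0.0, -0.001]
wrist_force: [0.7, 0.5, 0.2]
opening: 0.0178
```

```bash
python3 - <<'E'
from h import *
for i in range(2): cams.grab_frame("top")
st=robot.state();p=cams.grab_frame("wrist");T=pose(p,st);t=st["tool_pos"]
tomove([0.6505,-0.0845,0.095],133.9)
im=cv2.cvtColor(p["color"],cv2.COLOR_RGB2BGR)
a=cv2.resize(im[180:270,280:365],None,fx=4.5,fy=4.5,interpolation=cv2.INTER_CUBIC)
s=cams.grab_frame("side");im=cv2.cvtColor(s["color"],cv2.COLOR_RGB2BGR); b=cv2.resize(im[130:205,290:370],None,fx=4.8,fy=4.8,interpolation=cv2.INTER_CUBIC)
c=np.zeros((max(a.shape[0],b.shape[0]),a.shape[1]+b.shape[1],3),np.uint8)
c[:a.shape[0],:a.shape[1]]=a;c[:b.shape[0],a.shape[1]:]=b
cv2.imwrite("pics/w9z.png",c)
E
```

```text
t 8.28 pos [ 0.6504 -0.0846  0.1029] yaw 133.83 open 0.0180 F [-0.   0.5 -0.7]
shift [-0.0, 0.0002, 0.0079] rot [0.0005, 0.0003, -0.0012] deg 0.1
```

View pics/w9z.png

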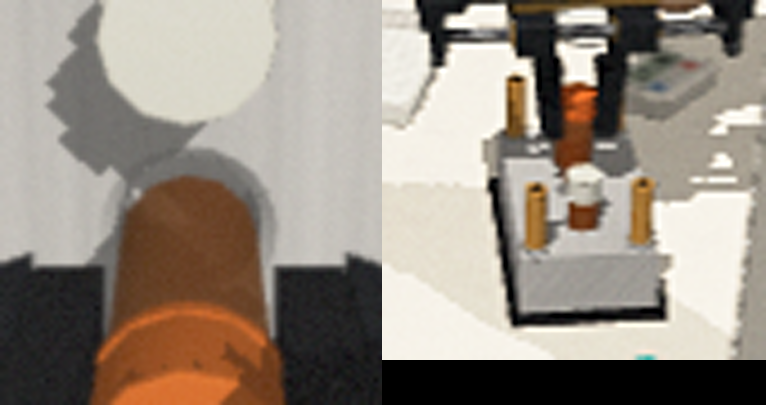

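Call:
arm_command:
  motion:
    - [0, 0, 0.006, 0, 0, 0, 0.01]
    - [0, 0, 0.011, 0, 0, 0, 0.01]
    - [0, 0, 0.016, 0, 0, 0, 0.01]
    - [0, 0, 0.02, 0, 0, 0, 0.01]
    - [0, 0, 0.02, 0, 0, 0, 0.01]

```text
clock: 8.75
tool_pos: [0.6496, -0.0848, 0.0815]
orientation: [0.392, 0.92, -0.0, -0.001]
wrist_force: [1.4, 0.8, -1.1]
opening: 0.0183
```

```bash
python3 - <<'E'
from h import *
for i in range(3): cams.grab_frame("top");print(robot.state()["wrist_force"].round(1),robot.state()["ft_torque"].round(2))
tomove([0.6505,-0.0845,0.068],133.9)
s=cams.grab_frame("side");im=cv2.cvtColor(s["color"],cv2.COLOR_RGB2BGR); b=cv2.resize(im[130:205,290:370],None,fx=4.8,fy=4.8,interpolation=cv2.INTER_CUBIC)
cv2.imwrite("pics/w10z.png",b)
E
```

```text
[-0.4  0.1 -0.4] [-0.05 -0.2  -0.02]
[ 0.9 -0.8 -0.5] [-0.03 -0.15  0.01]
[0.6 1.  0.7] [-0.06 -0.17 -0.03]
t 8.90 pos [ 0.6501 -0.0847  0.0827] yaw 133.83 open 0.0179 F [0.6 1.  0.7]
shift [-0.0001, 0.0004, 0.0147] rot [-0.0001, 0.0, -0.0012] deg 0.1
```

View pics/w10z.png

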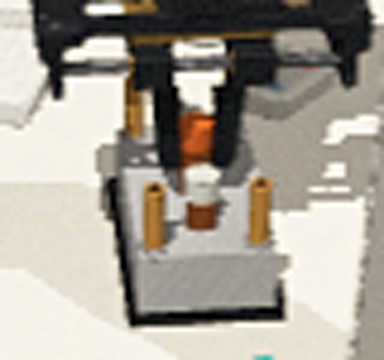

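Call:
arm_command:
  motion:
    - [0, 0, 0.004, 0, 0, 0, 0.01]
    - [0, 0, 0.008, 0, 0, 0, 0.01]
    - [0, 0, 0.012, 0, 0, 0, 0.01]
    - [0, 0, 0.0145, 0, 0, 0, 0.01]
    - [0, 0, 0.0145, 0, 0, 0, 0.01]

```text
clock: 9.37
tool_pos: [0.6501, -0.0848, 0.0676]
orientation: [0.392, 0.92, -0.0, -0.0]
wrist_force: [1.5, -0.1, -0.7]
opening: 0.0183
```

```bash
python3 - <<'E'
from h import *
for i in range(2): cams.grab_frame("top");print(robot.state()["wrist_force"].round(1),robot.state()["ft_torque"].round(2))
tomove([0.6505,-0.0845,0.066],133.9)
E
```

```text
[ 1.1 -0.2 -0.1] [-0.09 -0.25 -0.04]
[-0.  -0.9 -0.4] [-0.1  -0.25 -0.04]
t 9.47 pos [ 0.6501 -0.0847  0.068 ] yaw 133.83 open 0.0183 F [-0.  -0.9 -0.4]
shift [-0.0001, 0.0005, 0.002] rot [-0.0001, -0.0001, -0.0012] deg 0.1
```

Down 1.5 mm more, then feel for the floor and release.

Call:
arm_command:
  motion:
    - [0, 0, 0.001, 0, 0, 0, 0.01]
    - [0, 0, 0.002, 0, 0, 0, 0.01]
    - [0, 0, 0.002, 0, 0, 0, 0.01]

```text
clock: 9.72
tool_pos: [0.6508, -0.0848, 0.0672]
orientation: [0.392, 0.92, 0.0, 0.001]
wrist_force: [-0.6, -0.5, 4.9]
opening: 0.0185
```

```bash
python3 - <<'E'
from h import *
for i in range(2): cams.grab_frame("top");print(robot.state()["wrist_force"].round(1),robot.state()["ft_torque"].round(2))
tomove([0.6505,-0.0845,0.066],133.9)
E
```

```text
[-0.6 -1.2  3.8] [-0.18 -0.08  0.04]
[-0.2 -0.8  5. ] [-0.14 -0.1  -0.01]
t 9.82 pos [ 0.6507 -0.0848  0.0672] yaw 133.82 open 0.0179 F [-0.2 -0.8  5. ]
shift [0.0004, 0.0, 0.0012] rot [0.0009, 0.0014, -0.0014] deg 0.1
```

Call:
arm_command:
  motion:
    - [0, 0, 0, 0, 0, 0, 0.03]
    - [0, 0, 0, 0, 0, 0, 0.044]
    - [0, 0, 0, 0, 0, 0, 0.044]
    - [0, 0, 0, 0, 0, 0, 0.044]
    - [0, 0, 0, 0, 0, 0, 0.044]

```text
clock: 10.23
tool_pos: [0.6498, -0.0846, 0.0659]
orientation: [0.392, 0.92, -0.0, -0.0]
wrist_force: [0.9, 0.5, 0.4]
opening: 0.0444
```

Call:
arm_command:
  motion:
    - [0, 0, -0.02, 0, 0, 0, 0.044]
    - [0, 0, -0.05, 0, 0, 0, 0.044]
    - [0, 0, -0.09, 0, 0, 0, 0.044]
    - [0, 0, -0.12, 0, 0, 0, 0.044]
    - [0.02, 0, -0.13, 0, 0, 0, 0.044]

```text
clock: 10.65
tool_pos: [0.6406, -0.0731, 0.2009]
orientation: [0.395, 0.919, 0.001, 0.005]
wrist_force: [1.2, -0.2, 0.0]
opening: 0.0443
```

```bash
python3 - <<'E'
from h import *
for i in range(3): cams.grab_frame("top")
st=robot.state();p=cams.grab_frame("wrist");save(p,"w11");T=pose(p,st)
tomove([0.56,0.09,0.23],110)
orange(p,T,.077)
im=cv2.cvtColor(p["color"],cv2.COLOR_RGB2BGR)
a=cv2.resize(im[130:400,230:410],None,fx=2.2,fy=2.2,interpolation=cv2.INTER_CUBIC)
s=cams.grab_frame("side");im=cv2.cvtColor(s["color"],cv2.COLOR_RGB2BGR); b=cv2.resize(im[130:205,290:370],None,fx=4.8,fy=4.8,interpolation=cv2.INTER_CUBIC)
c=np.zeros((max(a.shape[0],b.shape[0]),a.shape[1]+b.shape[1],3),np.uint8)
c[:a.shape[0],:a.shape[1]]=a;c[:b.shape[0],a.shape[1]:]=b
cv2.imwrite("pics/w11z.png",c)
E
```

```text
t 10.85 pos [ 0.6358 -0.0705  0.1956] yaw 133.90 open 0.0441 F [ 0.2 -0.7 -0.8]
shift [0.1682, 0.0566, -0.0345] rot [-0.0014, 0.0001, 0.4171] deg 23.9
[310 216  22  22 372] [320.62634409 226.47311828] [[ 0.65106176 -0.08462836  0.077     ]]
```

View pics/w11z.png

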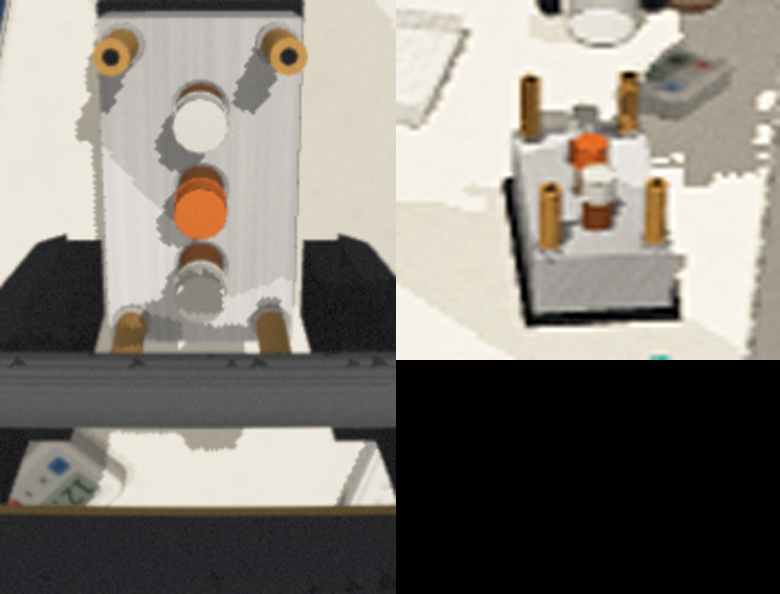

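```bash
python3 - <<'E'
from h import *
st=robot.state();p=cams.grab_frame("wrist");save(p,"w12");T=pose(p,st)
print(st["tool_pos"]); orange(p,T,.077)
g=cv2.cvtColor(p["color"],cv2.COLOR_RGB2GRAY)
uvs=[]
for u,v in [(111,57),(288,57)]:
    x,y=230+u/2.2-.3,130+v/2.2-.3
    x0,y0=int(round(x)),int(round(y)); w=g[y0-5:y0+6,x0-5:x0+6].astype(float); wt=np.clip(70-w,0,None)
    yy,xx=np.mgrid[y0-5:y0+6,x0-5:x0+6]; uvs.append([(wt*xx).sum()/wt.sum(),(wt*yy).sum()/wt.sum()]); print((x,y),uvs[-1])
Q=onz(p,T,uvs,.085);print(Q); M=np.array([[-30,60],[30,60]])/1000
print(fit(M,Q[:,:2]))
E
```

```text
[ 0.63575491 -0.07119643  0.19481047]
[312 216  23  22 384] [323.23697917 225.96875   ] [[ 0.6509879  -0.08451309  0.077     ]]
(280.1545454545454, 155.6090909090909) [np.float64(282.1220238095238), np.float64(154.56944444444446)]
(360.60909090909087, 155.6090909090909) [np.float64(363.66938775510204), np.float64(154.19897959183675)]
[[ 0.58870801 -0.06340683  0.085     ]
 [ 0.63178391 -0.0216895   0.085     ]]
(array([ 0.65198724, -0.08564881]), np.float64(44.08207078723341), [[0.0, 0.0], [-0.0, -0.0]])
```

Call:
arm_command:
  motion:
    - [0.034, 0.011, -0.01, 0, 0, 0.085, 0.05]
    - [0.068, 0.023, -0.018, 0, 0, 0.17, 0.05]
    - [0.102, 0.034, -0.025, 0, 0, 0.25, 0.05]
    - [0.136, 0.045, -0.03, 0, 0, 0.335, 0.05]
    - [0.168, 0.056, -0.035, 0, 0, 0.42, 0.05]

```text
clock: 11.37
tool_pos: [0.5593, 0.0905, 0.23]
orientation: [0.577, 0.817, -0.001, -0.001]
wrist_force: [0.9, 1.3, 0.4]
opening: 0.05
```

```bash
python3 - <<'E'
from h import *
tomove([0.45,0.255,0.21],81)
E
```

```text
t 11.37 pos [0.5593 0.0905 0.23  ] yaw 109.48 open 0.0500 F [0.9 1.3 0.4]
shift [0.1916, -0.0481, 0.0202] rot [-0.0022, 0.0001, 0.4971] deg 28.5
```

Call:
arm_command:
  motion:
    - [0.038, -0.01, 0.004, 0, 0, 0.1, 0.05]
    - [0.076, -0.02, 0.008, 0, 0, 0.2, 0.05]
    - [0.115, -0.029, 0.012, 0, 0, 0.3, 0.05]
    - [0.153, -0.038, 0.016, 0, 0, 0.4, 0.05]
    - [0.19, -0.048, 0.02, 0, 0, 0.5, 0.05]

```text
clock: 11.78
tool_pos: [0.4501, 0.2531, 0.2098]
orientation: [0.762, 0.648, -0.001, 0.0]
wrist_force: [0.2, 1.0, -0.1]
opening: 0.0498
```

```bash
python3 - <<'E'
from h import *
for i in range(3): cams.grab_frame("top")
st=robot.state();p=cams.grab_frame("wrist");save(p,"w13");T=pose(p,st)
for q in ["cover_grip","cover_hole0"]:
    print(q,[(np.round(d["position"],4).tolist(),round(d["conf"],2)) for d in cams.landmark_of(q,p)[:4]])
N=np.array([[30,-60],[-30,-60],[-30,60],[30,60]])/1000
a=np.radians(71.3);A=np.array([[np.cos(a),np.sin(a)],[-np.sin(a),np.cos(a)]])
print(proj(p,T,np.c_[N@A+[.42,.314],np.full(4,.005)]).round(1).tolist())
tomove([0.42,0.314,0.12],71.3)
E
```

```text
cover_grip [([0.419, 0.3124, 0.0348], 0.61), ([0.4163, 0.3152, -0.0015], 0.49)]
cover_hole0 [([0.4666, 0.2685, 0.0028], 0.95), ([0.3712, 0.3638, -0.0012], 0.8)]
[[349.6, 109.0], [338.1, 167.7], [223.5, 147.2], [230.1, 87.1]]
t 12.08 pos [0.4518 0.2505 0.2104] yaw 81.02 open 0.0502 F [ 0.8 -0.2 -1.2]
shift [0.0579, -0.0413, 0.0902] rot [-0.0001, 0.0021, 0.1696] deg 9.7
```

View pics/w13.png

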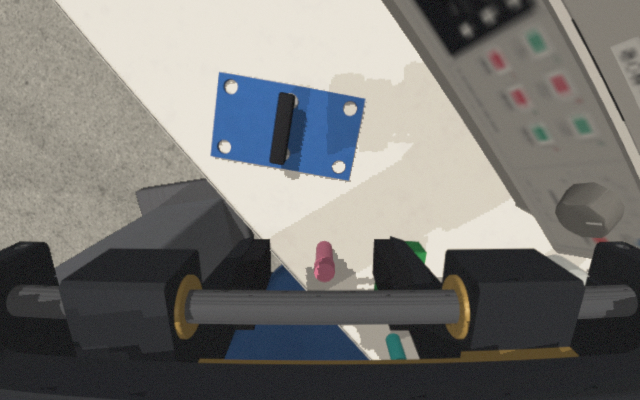

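Call:
arm_command:
  motion:
    - [0.014, -0.01, 0.015, 0, 0, 0.042, 0.055]
    - [0.029, -0.02, 0.03, 0, 0, 0.085, 0.055]
    - [0.044, -0.031, 0.05, 0, 0, 0.127, 0.055]
    - [0.058, -0.0413, 0.07, 0, 0, 0.17, 0.055]
    - [0.058, -0.0413, 0.09, 0, 0, 0.17, 0.055]

```text
clock: 12.5
tool_pos: [0.4189, 0.3184, 0.1203]
orientation: [0.812, 0.583, 0.001, -0.001]
wrist_force: [0.4, -0.1, -0.1]
opening: 0.0554
```

```bash
python3 - <<'E'
from h import *
for i in range(3): cams.grab_frame("top")
st=robot.state();p=cams.grab_frame("wrist");save(p,"w14");T=pose(p,st)
for q in ["cover_grip","cover_hole0"]:
    print(q,[(np.round(d["position"],4).tolist(),round(d["conf"],2)) for d in cams.landmark_of(q,p)[:4]])
N=np.array([[30,-60],[-30,-60],[-30,60],[30,60]])/1000
a=np.radians(71.3);A=np.array([[np.cos(a),np.sin(a)],[-np.sin(a),np.cos(a)]])
print(proj(p,T,np.c_[N@A+[.42,.314],np.full(4,.005)]).round(1).tolist())
B=np.array([[32,7],[32,-7],[-32,-7],[-32,7]])/1000
print(proj(p,T,np.c_[B@A+[.42,.314],np.full(4,.043)]).round(1).tolist())
tomove([0.42,0.314,0.033],71.3)
E
```

```text
cover_grip [([0.4165, 0.3117, 0.0323], 0.81)]
cover_hole0 [([0.4657, 0.267, 0.005], 0.9), ([0.3735, 0.36, -0.0014], 0.59)]
[[400.7, 164.0], [396.0, 237.9], [247.4, 238.1], [242.5, 164.2]]
[[310.6, 170.1], [332.4, 170.0], [331.7, 261.3], [311.6, 261.3]]
t 12.80 pos [0.4207 0.3148 0.1221] yaw 71.21 open 0.0553 F [-0.2  0.2 -0.6]
shift [-0.001, -0.0005, 0.0891] rot [0.0014, -0.0008, -0.0015] deg 0.1
```

View pics/w14.png

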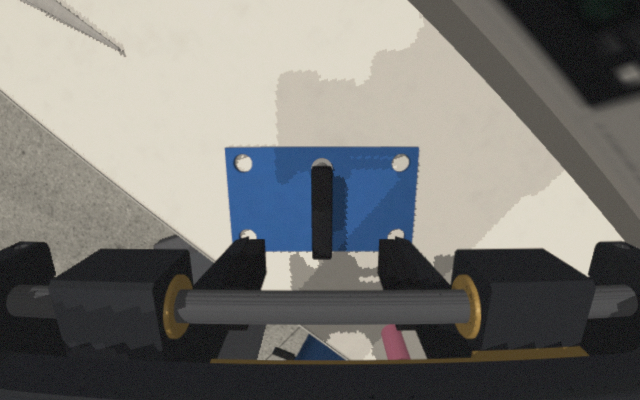

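Call:
arm_command:
  motion:
    - [0, 0, 0.03, 0, 0, 0, 0.055]
    - [0, 0, 0.06, 0, 0, 0, 0.055]
    - [0, 0, 0.08, 0, 0, 0, 0.055]
    - [0, 0, 0.089, 0, 0, 0, 0.055]
    - [0, 0, 0.089, 0, 0, 0, 0.055]

```text
clock: 13.22
tool_pos: [0.4192, 0.3151, 0.0315]
orientation: [0.812, 0.583, -0.001, 0.0]
wrist_force: [-0.4, 0.3, 0.2]
opening: 0.0547
```

```bash
python3 - <<'E'
from h import *
for i in range(2): p=cams.grab_frame("top")
p=cams.grab_frame("side");save(p,"s15")
tomove([0.4203,0.3148,0.033],71.3)
cv2.imwrite("pics/s15z.png",cv2.resize(cv2.imread("pics/s15.png")[220:360,230:370],None,fx=4,fy=4))
E
```

```text
t 13.37 pos [0.42   0.3163 0.0336] yaw 71.34 open 0.0549 F [0.6 1.1 0.7]
shift [-0.0013, 0.0008, 0.0006] rot [0.0012, -0.002, 0.0007] deg 0.1
```

View pics/s15z.png

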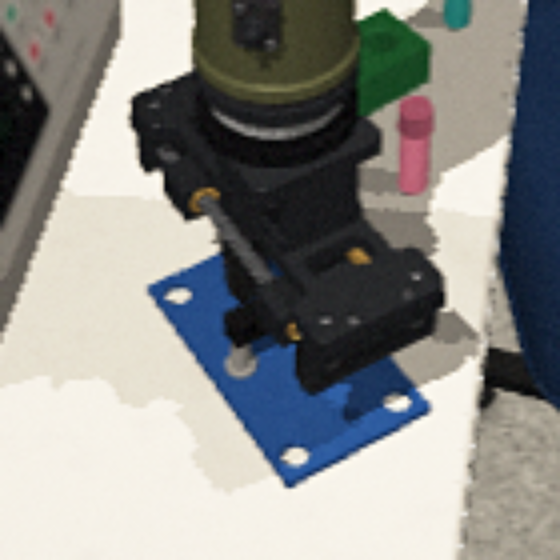

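Call:
arm_command:
  motion:
    - [-0.001, 0, 0, 0, 0, 0, 0.04]
    - [-0.001, 0, 0, 0, 0, 0, 0.025]
    - [-0.001, 0, 0, 0, 0, 0, 0.01]
    - [-0.001, 0, 0, 0, 0, 0, 0.005]
    - [-0.001, 0, 0, 0, 0, 0, 0.005]
  force: 45

```text
clock: 13.78
tool_pos: [0.4189, 0.3151, 0.0325]
orientation: [0.812, 0.583, 0.0, 0.0]
wrist_force: [0.6, -0.3, 1.0]
opening: 0.0235
```

Call:
arm_command:
  motion:
    - [0, 0, 0, 0, 0, 0, 0.005]
    - [0, 0, -0.01, 0, 0, 0, 0.005]
    - [0, 0, -0.03, 0, 0, 0, 0.005]
    - [0, 0, -0.06, 0, 0, 0, 0.005]
    - [0, 0, -0.09, 0, 0, 0, 0.005]

```text
clock: 14.2
tool_pos: [0.4178, 0.3142, 0.1229]
orientation: [0.812, 0.584, -0.001, 0.0]
wrist_force: [0.3, 0.0, -2.8]
opening: 0.0133
```

```bash
python3 - <<'E'
from h import *
for i in range(3): cams.grab_frame("top")
st=robot.state();p=cams.grab_frame("wrist");save(p,"w16");T=pose(p,st)
print(st["wrist_force"].round(1),st["ft_torque"].round(2))
p=cams.grab_frame("side");save(p,"s16")
tomove([0.52,0.2,0.22],62)
cv2.imwrite("pics/s16z.png",cv2.resize(cv2.imread("pics/s16.png")[160:360,210:400],None,fx=3,fy=3))
E
```

```text
[ 0.5 -0.5 -2.6] [-0.05 -0.08  0.02]
t 14.45 pos [0.4183 0.3144 0.1218] yaw 71.38 open 0.0135 F [-0.1  0.6 -3.7]
shift [-0.076, 0.1329, -0.0982] rot [-0.0003, 0.0013, 0.1636] deg 9.4
```

View pics/s16z.png

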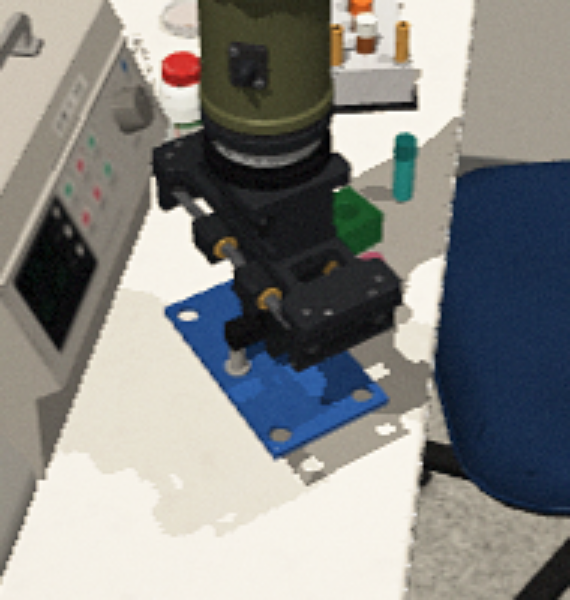

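View pics/w16.png

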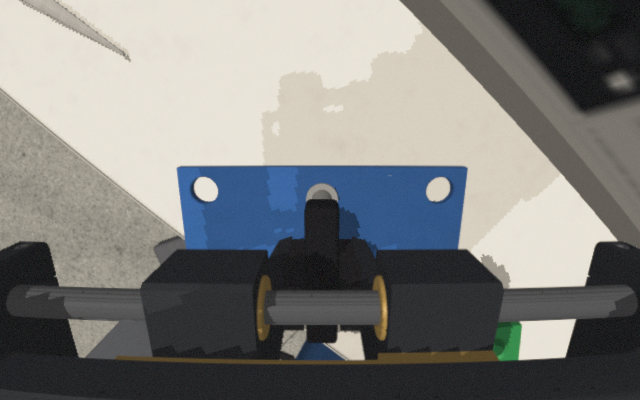

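```bash
cat > holes.py <<'E'
from h import *
def analyse(p,st,tag):
    T=pose(p,st); Rt=R.from_quat(st["orientation"]).as_matrix(); t=st["tool_pos"]
    # predicted: holes top face rim, tool coords
    for z in (.0286,.0336):
        X=np.array([[.03,-.06,z],[.03,.06,z]]); print("pred z",z,proj(p,T,t+X@Rt.T).round(1).tolist())
    im=cv2.cvtColor(p["color"],cv2.COLOR_RGB2BGR)
    cv2.imwrite("pics/"+tag+".png",np.hstack([cv2.resize(im[160:220,175:235],None,fx=6,fy=6,interpolation=cv2.INTER_CUBIC),cv2.resize(im[160:220,410:470],None,fx=6,fy=6,interpolation=cv2.INTER_CUBIC)]))
E
python3 - <<'E'
from holes import *
st=robot.state();p=cams.grab_frame("wrist");analyse(p,st,"hz1")
print(robot.state()["tool_pos"]-st["tool_pos"])
E
```

```text
pred z 0.0286 [[202.2, 192.2], [440.2, 192.0]]
pred z 0.0336 [[205.6, 189.9], [436.8, 189.8]]
[-0.00029123 -0.00021725 -0.00056792]
```

View pics/hz1.png

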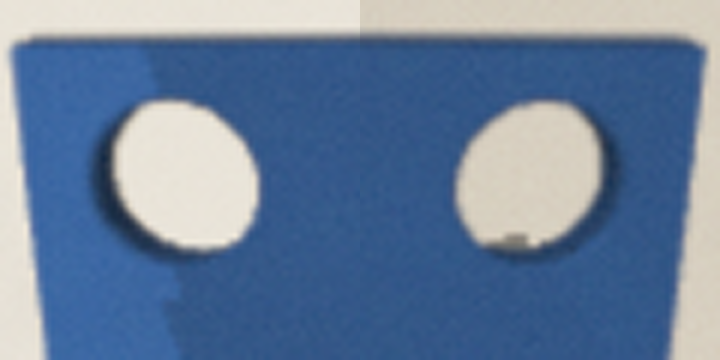

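```bash
python3 - <<'E'
from h import *
tomove([0.5,0.19,0.165],62.3)
E
```

```text
t 14.50 pos [0.418  0.3142 0.1212] yaw 71.38 open 0.0130 F [-0.1 -0.2 -2.2]
shift [-0.0916, 0.1173, -0.0437] rot [-0.0008, 0.0024, 0.1585] deg 9.1
```

Call:
arm_command:
  motion:
    - [-0.01, 0.014, -0.015, 0, 0, 0.02, 0.005]
    - [-0.032, 0.041, -0.03, 0, 0, 0.06, 0.005]
    - [-0.054, 0.069, -0.042, 0, 0, 0.1, 0.005]
    - [-0.075, 0.096, -0.044, 0, 0, 0.135, 0.005]
    - [-0.092, 0.117, -0.044, 0, 0, 0.16, 0.005]

```text
clock: 14.92
tool_pos: [0.5013, 0.1873, 0.1655]
orientation: [0.857, 0.515, -0.001, 0.001]
wrist_force: [0.5, -1.4, -3.0]
opening: 0.0136
```

```bash
python3 - <<'E'
from h import *
tomove([0.585,0.05,0.165],53)
E
```

```text
t 14.92 pos [0.5013 0.1873 0.1655] yaw 62.00 open 0.0136 F [ 0.5 -1.4 -3. ]
shift [-0.0819, 0.1383, 0.0008] rot [0.0007, 0.0022, 0.157] deg 9.0
```

Call:
arm_command:
  motion:
    - [-0.017, 0.028, 0, 0, 0, 0.032, 0.005]
    - [-0.034, 0.057, 0, 0, 0, 0.064, 0.005]
    - [-0.051, 0.086, 0, 0, 0, 0.096, 0.005]
    - [-0.068, 0.115, 0, 0, 0, 0.128, 0.005]
    - [-0.082, 0.138, 0, 0, 0, 0.157, 0.005]

```text
clock: 15.33
tool_pos: [0.5841, 0.0502, 0.1642]
orientation: [0.895, 0.446, -0.002, 0.0]
wrist_force: [0.4, 0.4, -2.7]
opening: 0.0132
```

```bash
python3 - <<'E'
from h import *
tomove([0.650,-0.0852,0.165],44.0)
E
```

```text
t 15.33 pos [0.5841 0.0502 0.1642] yaw 53.02 open 0.0132 F [ 0.4  0.4 -2.7]
shift [-0.0685, 0.1341, -0.0007] rot [-0.0009, 0.0037, 0.1574] deg 9.0
```

Call:
arm_command:
  motion:
    - [-0.016, 0.031, 0, 0, 0, 0.036, 0.005]
    - [-0.032, 0.062, 0, 0, 0, 0.072, 0.005]
    - [-0.047, 0.093, 0, 0, 0, 0.108, 0.005]
    - [-0.061, 0.119, 0, 0, 0, 0.14, 0.005]
    - [-0.0685, 0.134, 0, 0, 0, 0.157, 0.005]

```text
clock: 15.75
tool_pos: [0.6501, -0.0871, 0.1637]
orientation: [0.928, 0.374, -0.002, 0.001]
wrist_force: [0.2, -0.2, -3.6]
opening: 0.0138
```

```bash
python3 - <<'E'
from h import *
for i in range(3): cams.grab_frame("top")
st=robot.state();w=cams.grab_frame("wrist");save(w,"w20")
t=cams.grab_frame("top");save(t,"t20")
s=cams.grab_frame("side");save(s,"s20")
tomove([0.650,-0.0852,0.14],44.0)
cv2.imwrite("pics/s20z.png",cv2.resize(cv2.imread("pics/s20.png")[90:220,270:400],None,fx=4.4,fy=4.4,interpolation=cv2.INTER_CUBIC))
cv2.imwrite("pics/t20z.png",cv2.resize(cv2.imread("pics/t20.png")[115:215,310:430],None,fx=5,fy=5,interpolation=cv2.INTER_CUBIC))
E
```

```text
t 16.05 pos [ 0.6493 -0.0793  0.165 ] yaw 44.38 open 0.0135 F [-0.4 -0.7 -2.4]
shift [-0.0036, 0.0048, 0.025] rot [-0.0031, 0.0009, 0.0066] deg 0.4
```

View pics/w20.png

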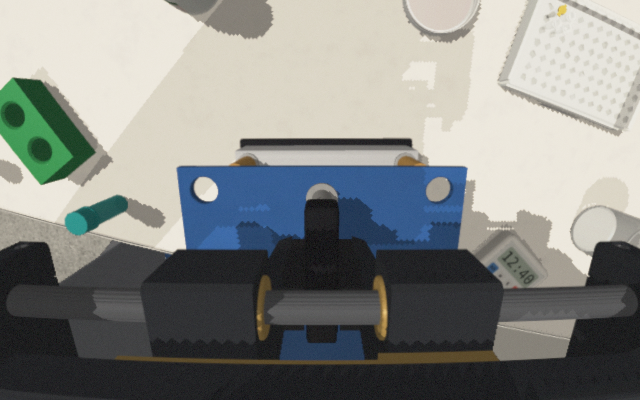

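View pics/s20z.png

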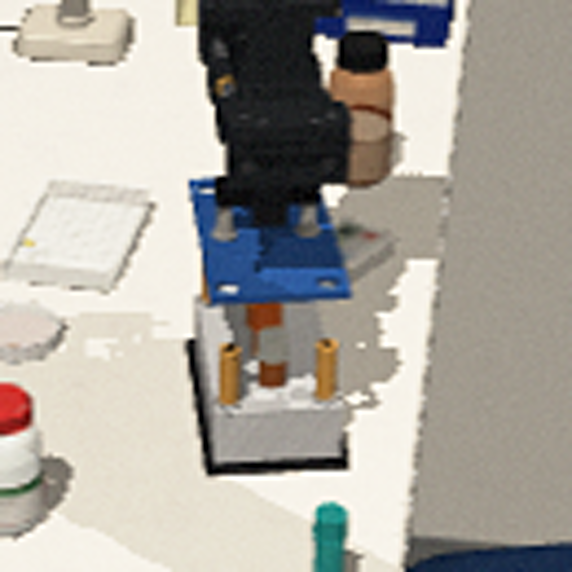

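View pics/t20z.png

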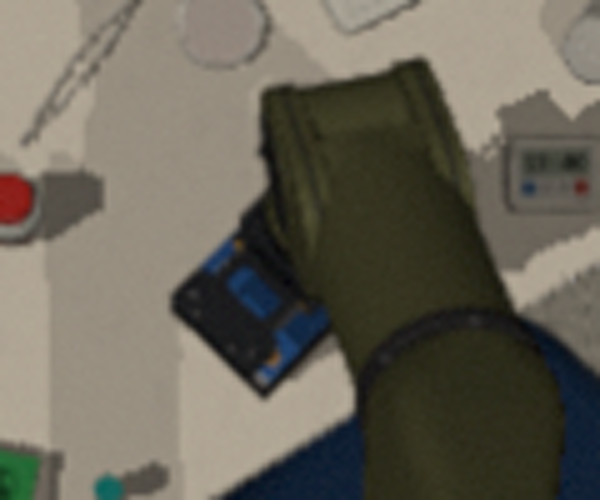

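Call:
arm_command:
  motion:
    - [-0.002, 0.0025, 0, 0, 0, 0.003, 0.005]
    - [-0.0036, 0.0048, 0.008, 0, 0, 0.006, 0.005]
    - [-0.0036, 0.0048, 0.016, 0, 0, 0.006, 0.005]
    - [-0.0036, 0.0048, 0.02, 0, 0, 0.006, 0.005]
    - [-0.0036, 0.0048, 0.02, 0, 0, 0.006, 0.005]

```text
clock: 16.47
tool_pos: [0.6499, -0.0873, 0.1445]
orientation: [0.928, 0.374, -0.002, -0.001]
wrist_force: [-0.3, -0.1, -3.8]
opening: 0.0134
```

```bash
python3 - <<'E'
from h import *
for i in range(5): cams.grab_frame("top")
st=robot.state();w=cams.grab_frame("wrist");save(w,"w21")
s=cams.grab_frame("side");save(s,"s21")
tomove([0.650,-0.0852,0.131],44.0)
a=cv2.resize(cv2.imread("pics/w21.png")[130:240,170:475],None,fx=2.6,fy=2.6,interpolation=cv2.INTER_CUBIC)
b=cv2.resize(cv2.imread("pics/s21.png")[110:190,300:360],None,fx=4,fy=4,interpolation=cv2.INTER_CUBIC)
c=np.zeros((a.shape[0]+b.shape[0],max(a.shape[1],b.shape[1]),3),np.uint8);c[:a.shape[0],:a.shape[1]]=a;c[a.shape[0]:,:b.shape[1]]=b
cv2.imwrite("pics/w21z.png",c[:600])
E
```

```text
t 16.82 pos [ 0.6514 -0.0874  0.1466] yaw 43.88 open 0.0135 F [ 0.7 -0.6 -2.9]
shift [0.0006, -0.0026, 0.0156] rot [0.0005, -0.0005, -0.0022] deg 0.1
```

View pics/w21z.png

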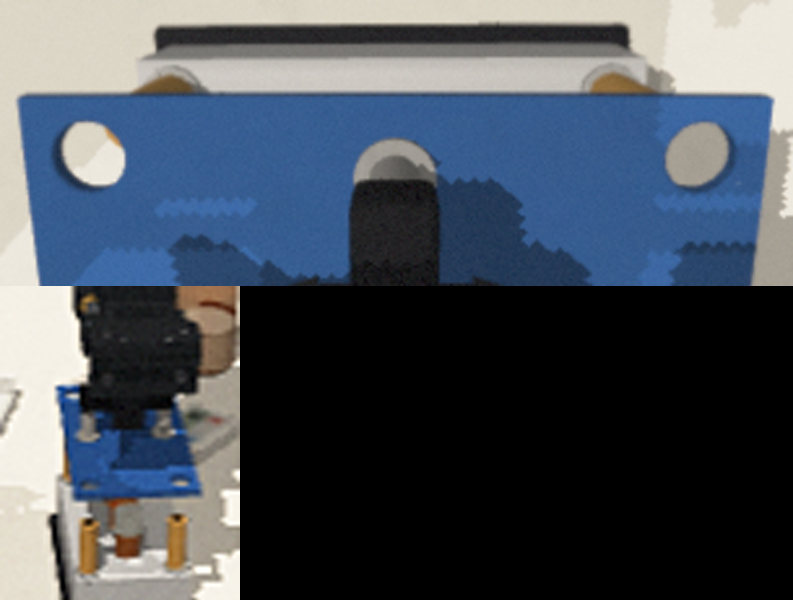

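Call:
arm_command:
  motion:
    - [0.0003, -0.0013, 0.004, 0, 0, -0.001, 0.005]
    - [0.0006, -0.0026, 0.008, 0, 0, -0.002, 0.005]
    - [0.0006, -0.0026, 0.012, 0, 0, -0.002, 0.005]
    - [0.0006, -0.0026, 0.014, 0, 0, -0.002, 0.005]
    - [0.0006, -0.0026, 0.014, 0, 0, -0.002, 0.005]

```text
clock: 17.23
tool_pos: [0.6492, -0.0852, 0.1313]
orientation: [0.927, 0.375, -0.001, -0.0]
wrist_force: [-0.6, -0.2, -3.0]
opening: 0.0132
```

```bash
cat > look.py <<'E'
from h import *
import sys
n=sys.argv[1]
for i in range(5): cams.grab_frame("top")
st=robot.state();w=cams.grab_frame("wrist");save(w,"w"+n)
s=cams.grab_frame("side");save(s,"s"+n);S=pose(s);T=pose(w,st)
tomove([0.650,-0.0852,0.131],44.0)
print(st["ft_torque"].round(2))
C=np.array([.6507,-.0845]);a=np.radians(44.0);A=np.array([[np.cos(a),np.sin(a)],[-np.sin(a),np.cos(a)]])
M=np.array([[30,60],[-30,60],[-30,-60],[30,-60]])/1000
X=np.c_[M@A+C,np.full(4,.085)]
print("threads side",proj(s,S,X).round(1).tolist());print("threads wrist",proj(w,T,X).round(1).tolist())
X=np.c_[M@A+C,np.full(4,.101)];print("ideal holes side",proj(s,S,X).round(1).tolist())
a=cv2.resize(cv2.imread(f"pics/w{n}.png")[140:240,170:475],None,fx=2.6,fy=2.6,interpolation=cv2.INTER_CUBIC)
b=cv2.resize(cv2.imread(f"pics/s{n}.png")[125:175,300:360],None,fx=6.6,fy=6.6,interpolation=cv2.INTER_CUBIC)
c=np.zeros((a.shape[0]+b.shape[0],max(a.shape[1],b.shape[1]),3),np.uint8);c[:a.shape[0],:a.shape[1]]=a;c[a.shape[0]:,:b.shape[1]]=b
cv2.imwrite(f"pics/w{n}z.png",c[:600])
E
python3 look.py 22
```

```text
t 17.58 pos [ 0.6499 -0.0852  0.1324] yaw 43.99 open 0.0135 F [ 0.   0.5 -4.1]
shift [0.0001, 0.0, 0.0014] rot [0.0004, -0.0003, -0.0002] deg 0.0
[-0.02 -0.03  0.  ]
threads side [[321.7, 169.2], [344.0, 168.2], [338.2, 145.6], [317.6, 146.5]]
threads wrist [[214.4, 182.5], [223.4, 279.1], [420.3, 278.9], [429.1, 182.4]]
ideal holes side [[321.8, 164.2], [344.2, 163.2], [338.4, 140.8], [317.6, 141.6]]
```

View pics/w22z.png

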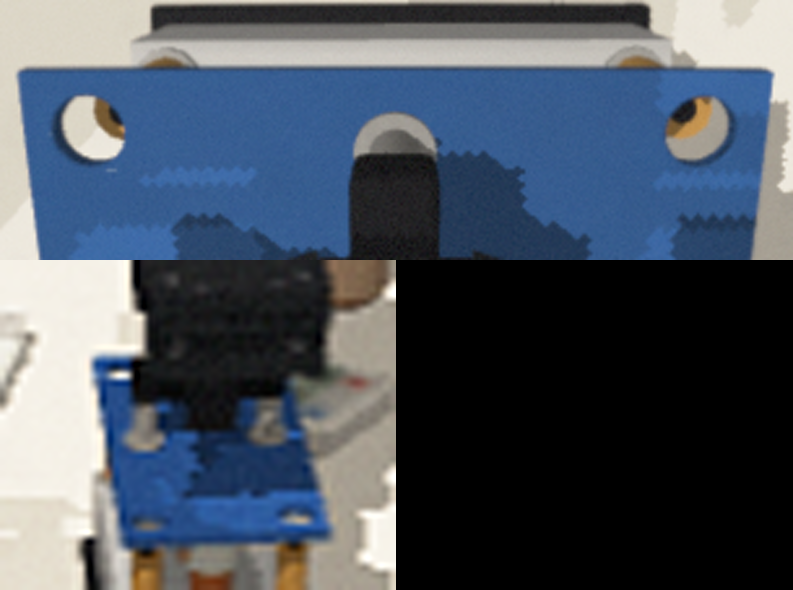

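```bash
python3 - <<'E'
import cv2,numpy as np
im=cv2.imread("pics/w22.png")
cv2.imwrite("pics/hz2.png",np.hstack([cv2.resize(im[165:215,185:235],None,fx=8,fy=8,interpolation=cv2.INTER_CUBIC),cv2.resize(im[165:215,415:465],None,fx=8,fy=8,interpolation=cv2.INTER_CUBIC)]))
im=cv2.imread("pics/s22.png")
cv2.imwrite("pics/sz2.png",cv2.resize(im[135:180,305:365],None,fx=12,fy=12,interpolation=cv2.INTER_CUBIC))
E
```

```text
(no output)
```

View pics/hz2.png

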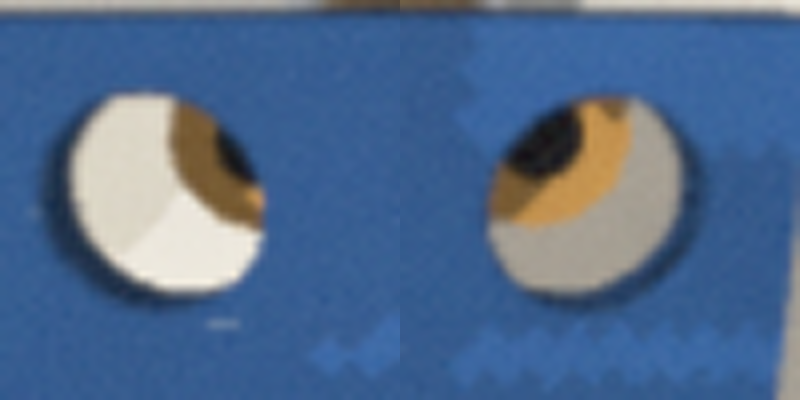

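View pics/sz2.png

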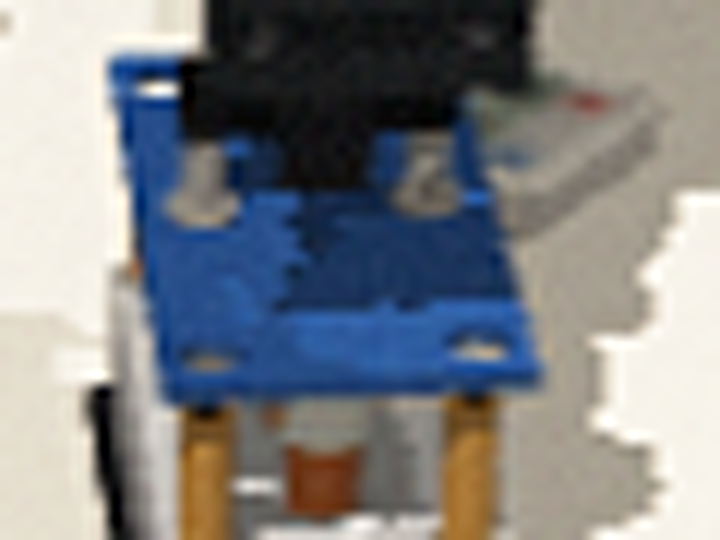

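```bash
python3 - <<'E'
from h import *
st=robot.state();w=cams.grab_frame("wrist");T=pose(w,st);Rt=R.from_quat(st["orientation"]).as_matrix();t=st["tool_pos"]
print(t)
H=[(203.8,189.6),(439.06,189.6)];P=[(216.8,181.8),(431.96,181.7)]
for dz in (.0286,.0296,.0306):
    h=(onz(w,T,H,t[2]-dz)-t)@Rt; p=(onz(w,T,P,.085)-t)@Rt
    print(dz,"holes",h.round(4).tolist(),np.linalg.norm(h[0]-h[1]).round(4),"threads",p.round(4).tolist(),np.linalg.norm(p[0]-p[1]).round(4)); print((p-h).mean(0).round(4))
s=cams.grab_frame("side");S=pose(s)
# side: holes & posts
q=lambda a:np.array(a)/12.+[305,135]-.46
hs=onz(s,S,q([(208,358),(480,346)]),t[2]-.0296-.0)
print("side holes",hs.round(4).tolist(), ((hs-t)@Rt).round(4).tolist())
E
```

```text
[ 0.64993218 -0.08520947  0.13243736]
0.0286 holes [[0.0313, -0.0594, 0.0286], [0.0313, 0.059, 0.0286]] 0.1184 threads [[0.0314, -0.0587, 0.0474], [0.0314, 0.0616, 0.0475]] 0.1202
[0.0001 0.0017 0.0188]
0.0296 holes [[0.0311, -0.0598, 0.0296], [0.031, 0.0593, 0.0296]] 0.1191 threads [[0.0314, -0.0587, 0.0474], [0.0314, 0.0616, 0.0475]] 0.1202
[0.0003 0.0017 0.0178]
0.0306 holes [[0.0309, -0.0602, 0.0306], [0.0308, 0.0597, 0.0306]] 0.1199 threads [[0.0314, -0.0587, 0.0474], [0.0314, 0.0616, 0.0475]] 0.1202
[0.0006 0.0017 0.0168]
side holes [[0.6281, -0.0175, 0.1028], [0.5846, -0.0595, 0.1028]] [[0.0313, -0.0639, 0.0296], [-0.0292, -0.0639, 0.0296]]
```

Call:
arm_command:
  motion:
    - [0.0002, 0.0008, 0.0, 0, 0, 0, 0.005]
    - [0.0005, 0.0017, 0.001, 0, 0, 0, 0.005]
    - [0.0005, 0.0017, 0.001, 0, 0, 0, 0.005]
    - [0.0005, 0.0017, 0.001, 0, 0, 0, 0.005]
    - [0.0005, 0.0017, 0.001, 0, 0, 0, 0.005]

```text
clock: 18.1
tool_pos: [0.6513, -0.086, 0.1312]
orientation: [0.927, 0.375, -0.0, 0.0]
wrist_force: [-0.2, 0.2, -2.9]
opening: 0.0134
```

```bash
python3 look.py 23; python3 - <<'E'
import cv2,numpy as np
im=cv2.imread("pics/w23.png")
a=np.hstack([cv2.resize(im[165:215,185:235],None,fx=8,fy=8,interpolation=cv2.INTER_CUBIC),cv2.resize(im[165:215,415:465],None,fx=8,fy=8,interpolation=cv2.INTER_CUBIC)])
cv2.imwrite("pics/hz3.png",a)
E
```

```text
t 18.45 pos [ 0.6513 -0.086   0.1313] yaw 43.99 open 0.0131 F [ 0.9  0.  -2.8]
shift [-0.0004, -0.0015, 0.0003] rot [0.0001, -0.0, -0.0001] deg 0.0
[-0.05 -0.05 -0.04]
threads side [[321.7, 169.2], [344.0, 168.2], [338.2, 145.6], [317.6, 146.5]]
threads wrist [[211.2, 183.6], [220.5, 280.5], [418.4, 280.5], [427.1, 183.5]]
ideal holes side [[321.8, 164.2], [344.2, 163.2], [338.4, 140.8], [317.6, 141.6]]
```

View pics/hz3.png

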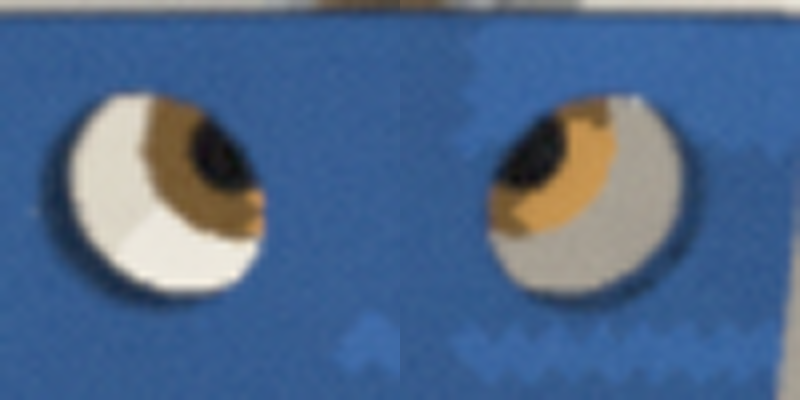

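```bash
python3 - <<'E'
from h import *
st=robot.state();w=cams.grab_frame("wrist");T=pose(w,st);Rt=R.from_quat(st["orientation"]).as_matrix();t=st["tool_pos"]
P=[(185+235/8-.44,165+149/8-.44),(415+122/8-.44,165+149/8-.44)];H=[(203.8,189.6),(439.06,189.6)]
print(((onz(w,T,P,.085)-t)@Rt).round(4).tolist(),((onz(w,T,H,t[2]-.0306)-t)@Rt).round(4).tolist())
s=cams.grab_frame("side");S=pose(s)
im=cv2.cvtColor(s["color"],cv2.COLOR_RGB2BGR);k=10
im=cv2.resize(im[125:180,300:365],None,fx=k,fy=k,interpolation=cv2.INTER_CUBIC)
a=np.radians(44.0);A=np.array([[np.cos(a),np.sin(a)],[-np.sin(a),np.cos(a)]]);C=np.array([.6507,-.0845])
def dr(M,z,col):
    q=(proj(s,S,np.c_[np.array(M)@A+C,np.full(len(M),z)])-[300,125]+.45)*k; cv2.polylines(im,[q.round().astype(int)],True,col,1)
zt=t[2]-.0306
dr([[.042,.073],[-.042,.073],[-.042,-.073],[.042,-.073]],zt,(0,255,255))
th=np.linspace(0,6.283,30)
for x in (.03,-.03):
  for y in (.06,-.06):
    dr(np.c_[x+.007*np.cos(th),y+.007*np.sin(th)],zt,(0,255,0)); dr(np.c_[x+.0065*np.cos(th),y+.0065*np.sin(th)],.085,(255,0,255))
cv2.imwrite("pics/s24z.png",im)
E
```

```text
[[0.0309, -0.06, 0.0463], [0.0308, 0.06, 0.0463]] [[0.0309, -0.0602, 0.0306], [0.0308, 0.0597, 0.0306]]
```

View pics/s24z.png

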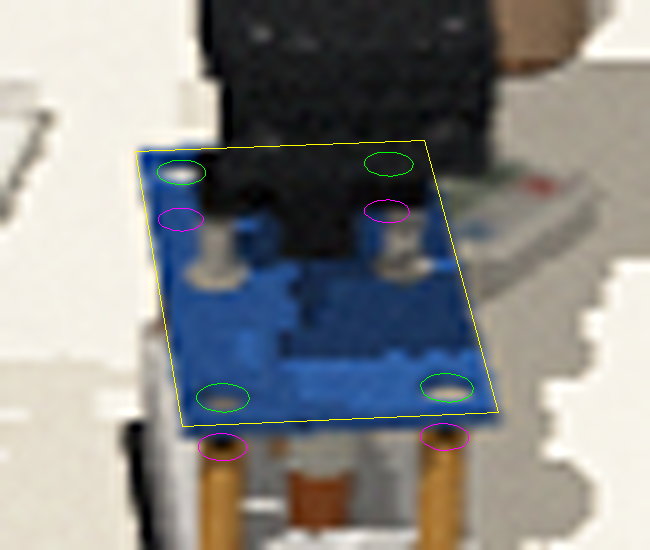

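```bash
python3 - <<'E'
from h import *
tomove([0.6513,-0.086,0.1313],44.0); print(robot.sign_off())
E
```

```text
t 18.55 pos [ 0.6513 -0.086   0.1312] yaw 44.00 open 0.0132 F [ 0.3 -0.7 -2.8]
shift [0.0, -0.0, -0.0001] rot [0.0001, -0.0, -0.0001] deg 0.0
the job is handed in; nothing more can be done
None
```

I moved the orange-capped vial to the middle well and let go. The blue cover plate is now held level over the four posts. I handed the job in at 18.55 s of the 67 s allowed.

- **Vial:** I lowered it until it touched the well floor, at about 5 N on the wrist and at the height expected for fully down. After release, the pictures showed it upright, level with the white-capped vials. Its cap was within about 1 mm of the well centre.
- **Plate:** The underside sits about 10–11 mm above the posts. I could check the two front holes through the wrist camera: they match the threaded holes within about 0.3 mm, after I moved the plate 1.7 mm to correct it. The far pair was checked only by a side-camera overlay, where outline, holes and posts all lined up.
- **Hold:** The tool pose was within about 0.1 mm of its target and the fingers steady at 13 mm. The wrist force was about 3 N, close to the plate's weight, which suggests it touches nothing else.
- **Disagreements:**
  - The cameras disagreed by up to 3 mm on the block's position, so I aligned the vial to the well, and the plate to the posts, within single wrist views.
  - The finger opening read about 18 mm on the 20 mm cap, but the pictures showed a sound grip.
- **Bystanders:** The pictures showed no disturbance of the white-capped vials, the bottle or the timer. I did not measure their positions again before handing in.

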